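Lock the sheave spindle with its linchpin

TASK

Take the linchpin (the one with the hinged ring) out of the wooden rack and push it gently down through the cross hole in the spindle's flat end, ring lying back towards the sheave, until its head sits fully home. Then swing its ring over the head and press it down past the spindle's free end until it snaps under, so the pin cannot come out. Never force anything, leave the other things alone, and let go.

Things in the scene. Friction and masses are not known exactly. Their poses are not given: they have to be found in the camera images.
- stand: fixed grey steel bracket with a level spindle: wooden sheave (90 mm), brass sleeve (32 mm) with washer (38 mm), and at the free end a flat steel tang 18 mm wide (y) and 22 mm high, top 121 mm above the bench. Origin on the bench under seat; x along the spindle to its free end, z up. Washer begins 17 mm, sheave 84 mm behind the hole, post (142 mm high) at x = -144 to -156 mm
- seat (a point): point on the tang's flat top, axes as stand, at the middle of where the vertical cross hole (10.5 mm, right through) can be. End float, not measured: the hole's real centre lies anywhere from -8 to +8 mm along x from here (y = 0); find it by sight or feel. It stays put under loads below 40 N. The tang's end face is 43 mm in front of the hole's centre
- linchpin: steel linchpin, upright in one of the rack's three holes, 0.16 to 0.3 kg. Origin on the shank's axis at the underside of its head (shoulder); z up, x its front, y the ring's hinge line. Shank 9 mm diameter, reaching 36 mm below the shoulder, the last 3 mm tapering to 7.4 mm. Head block 10 mm high, 24 mm wide in y, x -10 to 16 mm. Once home, its x points to the spindle's free end
- pin_tab (a point): centre of the pin's upright grip tab, 27.5 mm above the shoulder, axes as linchpin. Tab 14 mm thick in y, 16 mm wide in x, from 10 to 45 mm above the shoulder; grip it across its y faces, above the ring's legs, which lie back over -x
- pin_shoulder (a point): centre of the underside of the pin's head, axes as linchpin. With the pin home it lies at the height of seat, up to 9 mm off along x (the float)
- ring (a joint): angle (rad) of the pin's wire ring about its hinge, along the pin's y, 5 mm above the shoulder. 0: straight up; negative: lying back over -x (start -1.2 to -1.0); 1.57: level to the front; 3.0: down. Light friction (0.02 N m) keeps it where it is left. With the pin home its cross wire meets the tang's end face at about 2.0 and snaps under the lower edge at about 2.15; locked beyond 2.2
- tongue (a point): middle of the ring's flat tongue, 63 mm from the hinge; z outward along the ring, y along the hinge. Ring: two 4 mm wire legs 40 mm apart, cross wire 50 mm from the hinge, tongue from there to 72 mm, 20 mm wide along y, 5 mm thick. Springy: cross wire and tongue stretch outward (3 N to start, then 1.5 N per mm, 3 mm needed); 5 to 10 N down on the tongue snaps it
- rack: fixed light wood block 56 x 190 x 50 mm high with three vertical holes of 12 mm in a row along its y, 65 mm apart, holding the linchpin and two other pins in varying order. Origin at the centre of its underside
- clevis_pin: plain dark steel pin with a flat round head (22 mm, 6 mm high) and no ring, in the rack; leave it. Origin under its head
- bolt: hexagon bolt, head 18 mm across and 8 mm high, in the rack; leave it. Origin under its head
- coconut: half coconut shell, open upward, 90 mm across, 42 mm high, loose on the bench; leave it. Origin at its underside
- sanding_block: cork sanding block 70 x 40 x 24 mm, loose on the bench; leave it. Origin at its underside
- mug: white mug, 76 mm across, 85 mm high, loose on the bench; leave it. Origin at its underside
- screwdriver: screwdriver with black handle, about 200 mm, lying on the bench; leave it
- hammer: hammer with light wooden handle, about 260 mm, lying on the bench; leave it
Not all that is in view belongs to the job. Of the things that look like the linchpin, the middle-sized one is meant.

How it is judged:
By the outcome, as a careful person would: the job done as asked, in the order asked, and still so for the second after the job is handed in, with the robot touching nothing.
It also fails if it takes over 72 s, if anything falls off the work surface, if the arm or the gripper's body presses on something with over 40 N, if the wrist force passes 120 N, or if a joint passes its speed limit or range.

ROBOT

A 6-joint arm with a two-finger parallel gripper is mounted at the origin on the work surface. World frame = base frame: x ahead of the robot, y to its left, z up, the work surface at z = 0. Lengths are in m, angles in rad, forces in N, time in s.
With the tool pointing down it reaches from about 0.35 to 0.975 m from the base axis. Payload 4.9 kg.
Tool frame: the origin (TCP) lies between the finger pads; the fingertips stand 22 mm ahead of it and the grasp point (between the pads) lies 3 mm ahead of it; z points along the fingers, y is the line along which they close (so a half turn about z gives the same grasp; the last joint's range is limited). The gripper opens to 85 mm and grips with 20 to 120 N. Pads are 22 mm wide; open, the fingers measure 114 mm over their backs; the gripper's body (76 mm by 85 mm) begins 54 mm behind the grasp point. The pads swing forward as they close: fully open they stand 13 mm farther back than shut.
Start: joints at [-1.373, 0.053, 1.613, -0, 1.476, -0.119], TCP at [0.195, -0.594, 0.253] pointing down, gripper open.
Joint ranges: [-3.01, 3.01], [-1.01, 2.22], [0.06, 2.58], [-1.02, 4.17], [0.09, 2.62], [-3.14, 3.14]. Speed limits (rad/s): [2.57, 2.57, 3.14, 3.14, 3.14, 3.14].

INTERFACE

Orientations are given as a unit quaternion [w, x, y, z].
In Python, from plant import state, grab_frame, get_calibration, job_done, recognise, regions_of gives the robot as it stands.
- The arm moves only by the tool apply_moves, never from a script. Its argument "targets" is a list of rows, each an object with "translation": the shift along the tool's x, y, z normalised to -1 to 1, where 1 is 100 mm, a list of three; "twist": the turn about the tool's z normalised to -1 to 1, where 1 is 0.1 rad; "hand": the opening, from 0 (shut) to 1 (fully open). A call has 1 to 8 rows; each row shifts and turns the commanded pose from where the row before left it, along the tool's axes as they then stand; what a row does not reach is not made up. A row lasts 1/10 s, in which the tool goes at most 50 mm and 8.59 degrees, less where a joint would pass 70% of its speed; a pose out of reach is approached as far as the arm can. A call with a number of a shift or a turn outside -1 to 1 is refused whole. A call with a gripper value outside its range is refused whole. The fingers move at their own pace and stop on an object; the grip force is fixed at half the most. Time passes only in rows, so rows that do not move let the fingers close. It gives the time, the measured TCP pose, the force, the opening and the grip force at its end, in the units of the state.
- state(): the state, without advancing time (a new reading comes with each control period).
- grab_frame(name): name is "scene" or "top"; returns the picture (480x640x3 uint8, red, green, blue); there is no depth.
- get_calibration(name): a dict with "camera_matrix" (3x3 intrinsics, pixels), "D" ([k1, k2, p1, p2, k3] as OpenCV has them; the pictures are not rectified), "pose" (4x4, takes a point from camera to world coordinates). Camera axes: x right, y up, looking along -z (the intrinsics and any distortion apply to the point x, -y, -z); pixel columns grow to the right and rows downward; lengths in m; the calibration is good to about 2 mm. A picture is of the moment at which its call begins. get_calibration takes no time and is no camera call.
- job_done(): hands the job in; it is judged then, once.
Trained networks look in the newest picture that a camera, given by its name, has taken for a name from the list of things; names that differ only in an ending like _2 or _b are one class to them, and where a whole thing is asked for, a point or a joint stands for the part that bears it (a point fixed in the world has none). Each returns a list of dicts, best first, with "score" (0 to 1); they miss things now and then, are a little off and sometimes report something else, mostly with a low value. They report only what shows in the picture. A call takes as long as a camera call. They do not tell look-alikes from the thing itself.
- recognise(camera, query): "point" ([x, y, z] in m, in world coordinates, good to about 4 mm: the middle of the surface that is visible of it).
- regions_of(camera, query): "pixels" (480x640 bool, what is visible of it).
The state is a dict: "time": time; "joint_pos": joint angles; "joint_vel": joint speeds; "joint_efforts": joint torques, N m; "tool_pos": TCP position; "tool_rot": TCP orientation; "contact_force": force on the tool from outside, world axes, zero at the start; "ft_torque": the same for the moment, N m; "gripper_width": opening from 0.0 (shut) to 1.0 (fully open); "grasp_force": force on a finger pad.
Only numpy, scipy, OpenCV 4.12 (cv2) and the standard library are available. Lean on these libraries where they do the work, as an engineer would, in place of code of your own. Each camera call takes 0.05 s, during which the arm holds its last target. There are 200 camera calls.

## Working session

There is one attempt and no reset: what is moved stays moved. The work goes in short steps, Python scripts to look and compute and a tool call to move; the robot and the scene stay as the last step left them, time stands still between calls to the robot, and variables do not carry over. Pictures are saved under pics/ and viewed, at most 10 in all, crops included, and the job is handed in when it is done.

Besides the shell and the picture viewer there is one more tool, called after "Emit:" as name(argument=value, ...) on one line, values as JSON. apply_moves: Moves the arm, as the interface text tells. Its arguments: {"type":"object","properties":{"targets":{"type":"array"}},"required":["targets"]}

```bash
ls; mkdir -p pics; cat > h.py <<'E'
import numpy as np, cv2
from plant import *
from scipy.spatial.transform import Rotation as R
def cal(n):
    c=get_calibration(n); return np.array(c["camera_matrix"],float),np.array(c["D"],float),np.array(c["pose"],float)
def proj(n,P):
    K,D,T=cal(n); P=np.atleast_2d(P).astype(float); q=(P-T[:3,3])@T[:3,:3]; q=q*[1,-1,-1]
    return cv2.projectPoints(q,np.zeros(3),np.zeros(3),K,D)[0].reshape(-1,2)
def ray(n,uv):
    K,D,T=cal(n); u=cv2.undistortPoints(np.array(uv,float).reshape(-1,1,2),K,D).reshape(-1,2)
    d=np.c_[u[:,0],-u[:,1],-np.ones(len(u))]@T[:3,:3].T
    return T[:3,3],d
def atz(n,uv,z):
    o,d=ray(n,uv); return o+d*((z-o[2])/d[:,2])[:,None]
def save(n,name,crop=None,s=1):
    im=grab_frame(n)
    if crop: im=im[crop[1]:crop[3],crop[0]:crop[2]]
    im=cv2.resize(im,None,fx=s,fy=s,interpolation=cv2.INTER_CUBIC)
    cv2.imwrite(f"pics/{name}.png",im[:,:,::-1])
E
python3 - <<'E'
from h import *
a=grab_frame("scene");b=grab_frame("top")
cv2.imwrite("pics/scene0.png",a[:,:,::-1]);cv2.imwrite("pics/top0.png",b[:,:,::-1])
for n in("scene","top"):
    print(n,np.round(cal(n)[2],3).tolist(), np.round(cal(n)[0],0).tolist())
    for q in("stand","linchpin","rack","clevis_pin","bolt","ring","tongue","coconut","mug","hammer","screwdriver","sanding_block"):
        for r in recognise(n,q)[:4]: print(q,round(r["score"],2),np.round(r["point"],3),proj(n,r["point"]).round().tolist())
print(state())
E
```

```text
pics
scene [[-0.839, -0.335, 0.43, 1.137], [0.544, -0.487, 0.683, 0.923], [-0.019, 0.807, 0.59, 0.895], [0.0, 0.0, 0.0, 1.0]] [[611.0, 0.0, 314.0], [0.0, 611.0, 239.0], [0.0, 0.0, 1.0]]
stand 0.63 [0.444 0.231 0.07 ] [[421.0, 286.0]]
linchpin 0.73 [ 0.603 -0.402  0.021] [[219.0, 195.0]]
linchpin 0.7 [ 0.493 -0.25   0.077] [[282.0, 190.0]]
linchpin 0.5 [ 0.333 -0.359  0.018] [[312.0, 174.0]]
linchpin 0.42 [ 0.38  -0.218  0.012] [[326.0, 203.0]]
rack 0.65 [ 0.514 -0.212  0.049] [[283.0, 208.0]]
clevis_pin 0.46 [ 0.506 -0.187  0.058] [[291.0, 209.0]]
bolt 0.43 [ 0.48  -0.318  0.06 ] [[273.0, 183.0]]
bolt 0.31 [0.593 0.421 0.051] [[427.0, 383.0]]
ring 0.65 [ 0.284 -0.404  0.013] [[318.0, 164.0]]
tongue 0.42 [ 0.606 -0.402  0.021] [[218.0, 196.0]]
tongue 0.36 [ 0.28  -0.407  0.008] [[318.0, 165.0]]
coconut 0.89 [0.775 0.145 0.028] [[262.0, 341.0]]
coconut 0.28 [ 0.606 -0.404  0.02 ] [[218.0, 196.0]]
mug 0.6 [0.595 0.424 0.054] [[427.0, 384.0]]
hammer 0.86 [ 0.603 -0.402  0.02 ] [[219.0, 196.0]]
sanding_block 0.84 [ 0.378 -0.072  0.025] [[359.0, 225.0]]
top [[-0.02, 0.984, -0.179, 0.356], 
[... 1256 characters left out ...]
941e+00,  5.26930549e-02,  1.61291739e+00, -1.20045868e-05,
        1.47596823e+00, -1.19036505e-01]), 'joint_vel': array([-7.17764108e-04,  5.18956907e-04, -5.15311657e-04, -3.08798486e-05,
        5.19093138e-04,  3.48385456e-04]), 'joint_efforts': array([ 7.67790243e-05, -3.93673861e+01, -3.70459270e+01, -1.31168995e-04,
        5.47016480e-04, -7.36999965e-06]), 'tool_pos': array([ 0.19467885, -0.59388768,  0.25329748]), 'tool_rot': array([ 7.21975301e-06,  9.87480569e-01,  1.57740690e-01, -5.69560898e-06]), 'contact_force': array([-0.21178066, -0.77688873,  0.2019863 ]), 'ft_torque': array([-0.00281968,  0.05685895,  0.0004691 ]), 'grasp_force': 0.0, 'gripper_width': 1.0016243137462764}
```

View pics/scene0.png

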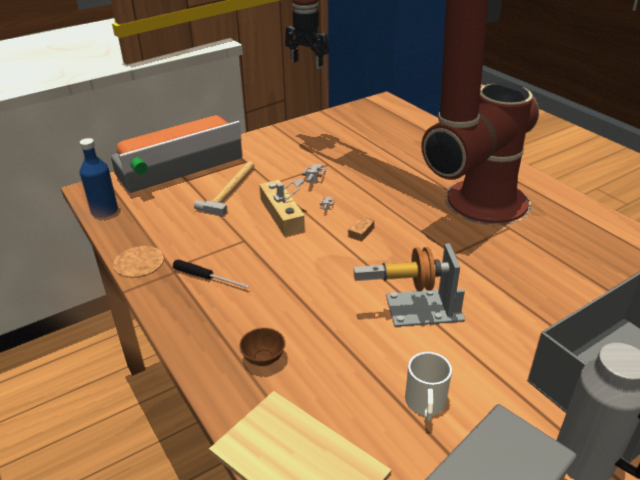

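View pics/top0.png

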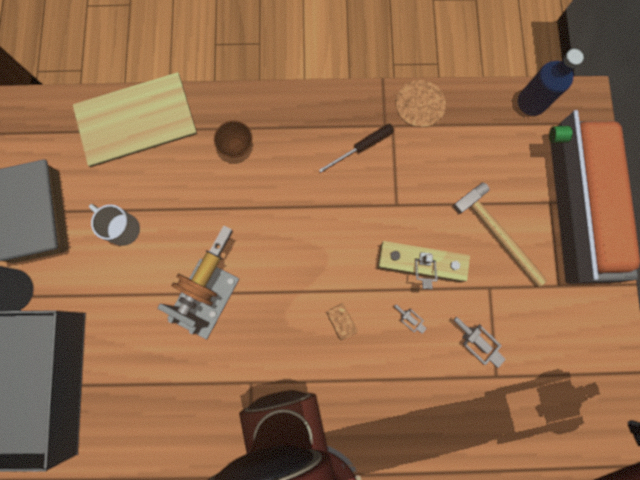

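The scene view shows the linchpin upright in the rack at (282,190), with look-alikes lying on the bench at (313,174), the larger one, and (327,203), the smaller. In the top view these are (427,262) in the rack, (480,342) large and (410,318) small. The one in the rack is the middle-sized one, so I choose that. The spindle's tang is at top (222,240) and scene (370,272). Next is a close crop to check.

```bash
python3 - <<'E'
from h import *
a=grab_frame("scene");b=grab_frame("top")
def c(im,x,y,w,h): return cv2.resize(im[y:y+h,x:x+w],(400,300),interpolation=cv2.INTER_CUBIC)
t=np.vstack([np.hstack([c(b,372,225,100,75),c(b,170,222,80,60)]),np.hstack([c(a,250,165,80,60),c(a,345,235,120,90)])])
cv2.imwrite("pics/crop0.png",t[:,:,::-1])
E
```

```text
(no output)
```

View pics/crop0.png

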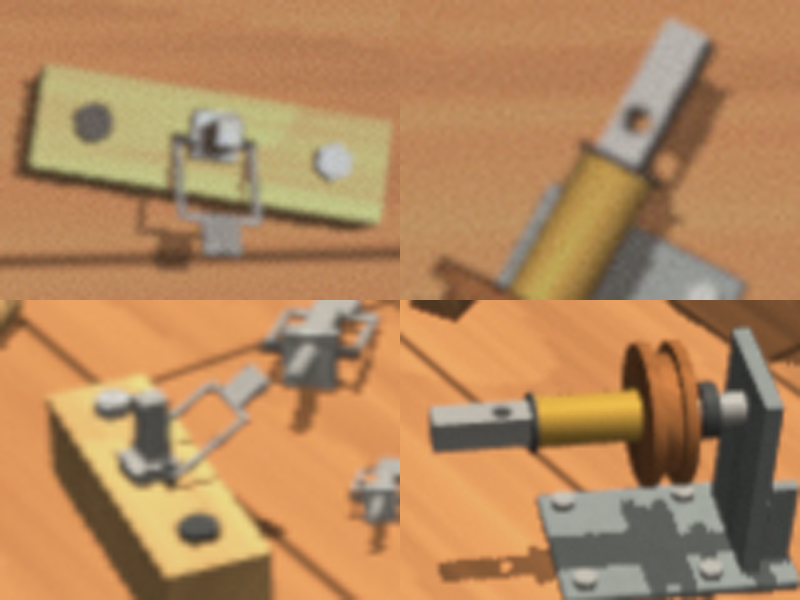

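The crop confirms the linchpin with tab and ring in the rack's middle hole, bolt right and clevis pin left. The hole is at top about (217,246) and scene about (375.6,268.3).

```bash
python3 - <<'E'
from h import *
def tri(pt,ps):
    o1,d1=ray("top",pt);o2,d2=ray("scene",ps);d1=d1[0];d2=d2[0]
    s=np.linalg.lstsq(np.c_[d1,-d2],o2-o1,rcond=None)[0]; a=o1+s[0]*d1;b=o2+s[1]*d2
    return (a+b)/2*1000,np.linalg.norm(a-b)*1000
T=lambda x,y,x0,y0,s:(x0+x/s-0.0,y0+y/s)
# hole
ht=(170+237/5-.4,222+120/5-.4); hs=(345+102/3.333,235+111/3.333)
print("hole top z121",atz("top",[ht],.121)*1000,"scene",atz("scene",[hs],.121)*1000,"tri",tri(ht,hs))
pts=[(170+x/5-.4,222+y/5-.4) for x,y in[(268,18),(312,40),(196,150),(252,175)]]
W=atz("top",pts,.121)*1000;print(W.round(1))
for d in((W[0]-W[2]),(W[1]-W[3])): print("yaw",np.degrees(np.arctan2(d[1],d[0])),np.linalg.norm(d))
sp=[(345+x/3.333,235+y/3.333) for x,y in[(431,107+300-300),(488,105)]]
# pin
p=[(372+x/4-.4,225+y/4-.4) for x,y in[(178,140),(250,145)]]
H=atz("top",p,.055)*1000;print("hinge",H.round(1),H.mean(0),np.linalg.norm(H[0]-H[1]))
d=H[0]-H[1];print("pin yaw via hinge",np.degrees(np.arctan2(d[1],d[0]))-90)
c=atz("top",[(372+215/4,225+245/4)],.084)*1000;print("tongue",c)
rk=[(372+x/4-.4,225+y/4-.4) for x,y in[(45,66),(390,122),(380,222),(28,168)]]
Wr=atz("top",rk,.05)*1000;print("rack",Wr.round(1),Wr.mean(0))
tt=(372+213/4,225+130/4);print("tabtop",atz("top",[tt],.095)*1000)
st=(250+152/5-.4,165+95/5-.4);print("tabtop scene",atz("scene",[st],.095)*1000)
print([ (r["score"],np.round(r["point"],4)) for n in("top","scene") for q in("pin_tab","pin_shoulder") for r in recognise(n,q)[:3]])
E
```

```text
hole top z121 [[522.27087864 176.69440249 121.        ]] scene [[525.47004098 180.03722239 121.        ]] tri (array([522.91541446, 177.1996113 , 117.9303055 ]), np.float64(0.3374950993493433))
[[564.  164.8 121. ]
 [554.6 146.8 121. ]
 [510.4 193.  121. ]
 [499.8 170.3 121. ]]
yaw -27.737007515840542 60.630866467411785
yaw -23.210108267653496 59.61697162522577
hinge [[ 494.7 -236.8   55. ]
 [ 491.2 -275.4   55. ]] [ 492.91488717 -256.12246022   55.        ] 38.7378234973146
pin yaw via hinge -5.154783140155061
tongue [[ 434.98775338 -247.93655067   84.        ]]
rack [[ 537.1 -167.8   50. ]
 [ 502.8 -353.4   50. ]
 [ 448.9 -344.1   50. ]
 [ 481.8 -156.3   50. ]] [ 492.63685204 -255.41603003   50.        ]
tabtop [[ 493.39871564 -247.89600034   95.        ]]
tabtop scene [[ 495.81193854 -252.73180798   95.        ]]
[(0.92, array([ 0.3171, -0.3691,  0.0258])), (0.85, array([ 0.3687, -0.2257,  0.0171])), (0.55, array([ 0.4911, -0.2522,  0.0486])), (0.95, array([ 0.3192, -0.3754,  0.0251])), (0.62, array([ 0.485 , -0.2488,  0.0788])), (0.52, array([ 0.3713, -0.2273,  0.0122])), (0.8, array([ 0.3295, -0.3582,  0.0228])), (0.68, array([ 0.4931, -0.2525,  0.0741])), (0.46, array([ 0.3745, -0.2161,  0.0142])), (0.67, array([ 0.4912, -0.2468,  0.0707])), (0.63, array([ 0.3795, -0.213 ,  0.01  ])), (0.61, array([ 0.3316, -0.3559,  0.0211]))]
```

Emit:
apply_moves(targets=[{"translation": [0.39, -0.23, 0], "twist": 0, "hand": 1}, {"translation": [0.39, -0.23, 0], "twist": 0, "hand": 1}, {"translation": [0.39, -0.23, 0], "twist": 0, "hand": 1}, {"translation": [0.39, -0.23, 0], "twist": 0, "hand": 1}, {"translation": [0.39, -0.23, 0], "twist": 0, "hand": 1}, {"translation": [0.39, -0.23, 0], "twist": 0, "hand": 1}, {"translation": [0.39, -0.23, 0], "twist": 0, "hand": 1}, {"translation": [0.39, -0.23, 0], "twist": 0, "hand": 1}])

```text
time: 2.4
tool_pos: [0.4348, -0.3203, 0.2536]
tool_rot: [0.0, 0.987, 0.158, 0.0]
contact_force: [1.0, -0.2, 0.2]
gripper_width: 1.002
grasp_force: 0.0
```

```bash
cat >> h.py <<'E'
def need(xyz,yaw_deg):
    "print shift in present tool axes (mm) and twist (rad) to target TCP pose"
    s=state(); q=s["tool_rot"]; M=R.from_quat([q[1],q[2],q[3],q[0]]).as_matrix()
    y=np.degrees(np.arctan2(M[1,0],M[0,0])); d=(np.array(xyz)/1000-s["tool_pos"])*1000
    tw=np.radians((y-yaw_deg+180)%360-180)
    print("t",round(s["time"],2),"pos",(s["tool_pos"]*1000).round(1),"yaw",y.round(2),"F",np.round(s["contact_force"],1),"M",np.round(s["ft_torque"],2),"w",round(s["gripper_width"],3),"g",round(s["grasp_force"],1))
    print("shift mm",(M.T@d).round(1),"twist",tw.round(3),"tilt",np.degrees(np.arccos(-M[2,2])).round(2))
E
python3 -c "
from h import *
need((494,-253,200),-7)"
```

```text
t 2.4 pos [ 434.8 -320.3  253.6] yaw 18.14 F [ 1.  -0.2  0.2] M [-0.01  0.01 -0.03] w 1.002 g 0.0
shift mm [ 77.2 -45.6  53.6] twist 0.439 tilt 0.05
```

Emit:
apply_moves(targets=[{"translation": [0.38, -0.23, 0], "twist": 0, "hand": 1}, {"translation": [0.39, -0.23, 0], "twist": 0, "hand": 1}, {"translation": [0, 0, 0.13], "twist": 0.9, "hand": 1}, {"translation": [0, 0, 0.13], "twist": 0.9, "hand": 1}, {"translation": [0, 0, 0.13], "twist": 0.9, "hand": 1}, {"translation": [0, 0, 0.13], "twist": 0.9, "hand": 1}, {"translation": [0, 0, 0], "twist": 0.8, "hand": 1}, {"translation": [0, 0, 0], "twist": 0, "hand": 1}])

```text
time: 3.2
tool_pos: [0.4925, -0.254, 0.2007]
tool_rot: [-0.0, 0.998, -0.061, -0.0]
contact_force: [0.7, 0.2, 0.2]
gripper_width: 1.002
grasp_force: 0.0
```

```bash
python3 -c "
from h import *
need((494,-253,150),-7)
a=grab_frame('scene');b=grab_frame('top')
def c(im,x,y,w,h): return cv2.resize(im[y:y+h,x:x+w],(400,300),interpolation=cv2.INTER_CUBIC)
t=np.hstack([c(b,372,215,100,75),c(a,240,130,100,75)])
cv2.imwrite('pics/p1.png',t[:,:,::-1])
"
```

```text
t 3.2 pos [ 492.5 -254.   200.7] yaw -7.05 F [0.7 0.2 0.2] M [ 0.04  0.01 -0.01] w 1.002 g 0.0
shift mm [ 1.5 -1.1 50.7] twist -0.001 tilt 0.06
```

View pics/p1.png

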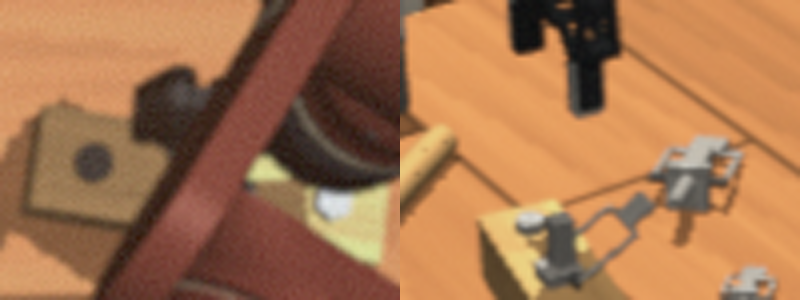

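The scene part shows the pin's tab at about (280,184) with the open fingers above it; the top view is blocked by the arm. I'll descend and grip now.

Emit:
apply_moves(targets=[{"translation": [0.015, 0, 0.35], "twist": 0, "hand": 1}, {"translation": [0, 0, 0.35], "twist": 0, "hand": 1}, {"translation": [0, 0, 0.2], "twist": 0, "hand": 1}, {"translation": [0, 0, 0.2], "twist": 0, "hand": 1}, {"translation": [0, 0, 0], "twist": 0, "hand": 0.4}, {"translation": [0, 0, 0], "twist": 0, "hand": 0.3}, {"translation": [0, 0, 0], "twist": 0, "hand": 0.25}])

```text
time: 4.0
tool_pos: [0.4952, -0.2551, 0.0932]
tool_rot: [0.001, 0.998, -0.061, 0.001]
contact_force: [-0.4, 0.7, 0.2]
gripper_width: 0.513
grasp_force: 0.0
```

```bash
python3 -c "
from h import *
need((494,-253,90),-7)
a=grab_frame('scene')
cv2.imwrite('pics/p2.png',cv2.resize(a[140:215,230:330],(800,600),interpolation=cv2.INTER_CUBIC)[:,:,::-1])
"
```

```text
t 4.0 pos [ 495.2 -255.1   93.2] yaw -7.03 F [-0.4  0.7  0.2] M [-0.02 -0.03 -0.01] w 0.513 g 0.0
shift mm [-1.5 -1.9  3.2] twist -0.001 tilt 0.18
```

View pics/p2.png

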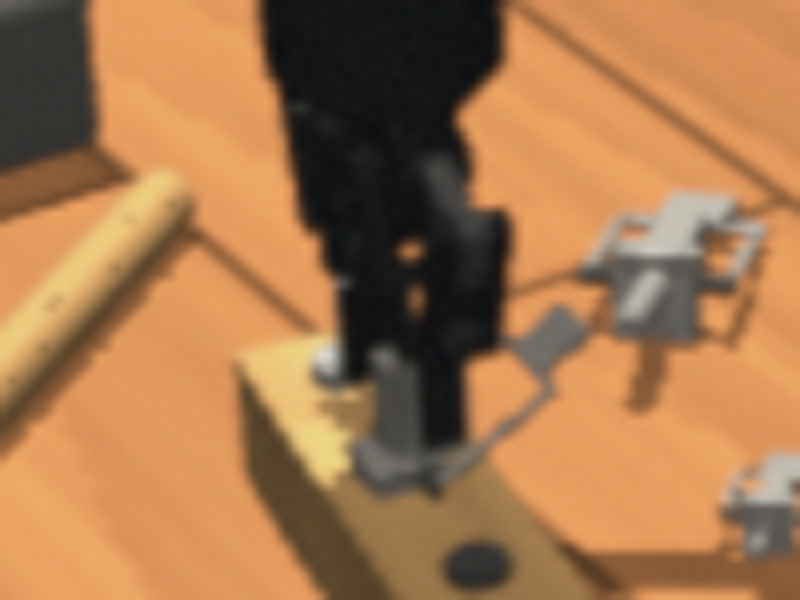

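The fingers straddle the tab in crop at (400,400), with the ring lying back clear of them on the right. I close now.

Emit:
apply_moves(targets=[{"translation": [0, 0, 0], "twist": 0, "hand": 0.25}, {"translation": [0, 0, 0], "twist": 0, "hand": 0.2}, {"translation": [0, 0, 0], "twist": 0, "hand": 0.1}, {"translation": [0, 0, 0], "twist": 0, "hand": 0}, {"translation": [0, 0, 0], "twist": 0, "hand": 0}, {"translation": [0, 0, 0], "twist": 0, "hand": 0}])

```text
time: 4.65
tool_pos: [0.4948, -0.2551, 0.0926]
tool_rot: [0.001, 0.998, -0.062, 0.001]
contact_force: [-0.7, -2.3, 5.5]
gripper_width: 0.15
grasp_force: 59.1
```

```bash
python3 -c "
from h import *
need((494,-253,90),-7)
"
```

```text
t 4.65 pos [ 494.8 -255.1   92.6] yaw -7.06 F [-0.7 -2.3  5.5] M [-0.22  0.16  0.05] w 0.15 g 59.1
shift mm [-1.1 -2.   2.6] twist -0.001 tilt 0.14
```

Emit:
apply_moves(targets=[{"translation": [0, 0, -0.1], "twist": 0, "hand": 0}, {"translation": [0, 0, -0.2], "twist": 0, "hand": 0}, {"translation": [0, 0, -0.3], "twist": 0, "hand": 0}, {"translation": [0, 0, -0.4], "twist": 0, "hand": 0}, {"translation": [0, 0, -0.4], "twist": 0, "hand": 0}, {"translation": [0, 0, -0.3], "twist": 0, "hand": 0}, {"translation": [0, 0, 0], "twist": 0, "hand": 0}])

```text
time: 5.35
tool_pos: [0.4958, -0.255, 0.2663]
tool_rot: [0.002, 0.998, -0.061, 0.004]
contact_force: [0.9, 0.2, -1.6]
gripper_width: 0.155
grasp_force: 59.6
```

```bash
python3 -c "
from h import *
need((522.5,177,260),-25.5)
"
```

```text
t 5.35 pos [ 495.8 -255.   266.3] yaw -7.04 F [ 0.9  0.2 -1.6] M [-0.02 -0.03 -0.01] w 0.155 g 59.6
shift mm [ -26.5 -432.1    4.8] twist 0.322 tilt 0.45
```

Emit:
apply_moves(targets=[{"translation": [-0.02, -0.25, 0], "twist": 0, "hand": 0}, {"translation": [-0.02, -0.4, 0], "twist": 0, "hand": 0}, {"translation": [-0.02, -0.45, 0], "twist": 0, "hand": 0}, {"translation": [-0.02, -0.45, 0], "twist": 0, "hand": 0}, {"translation": [-0.02, -0.45, 0], "twist": 0, "hand": 0}, {"translation": [-0.02, -0.45, 0], "twist": 0, "hand": 0}, {"translation": [-0.02, -0.45, 0], "twist": 0, "hand": 0}, {"translation": [-0.02, -0.45, 0], "twist": 0, "hand": 0}])

```text
time: 6.15
tool_pos: [0.5177, 0.0821, 0.2579]
tool_rot: [-0.0, 0.998, -0.062, -0.003]
contact_force: [0.7, 0.1, -2.6]
gripper_width: 0.147
grasp_force: 59.5
```

Emit:
apply_moves(targets=[{"translation": [-0.02, -0.4, 0], "twist": 0, "hand": 0}, {"translation": [-0.02, -0.3, 0], "twist": 0, "hand": 0}, {"translation": [-0.02, -0.2, 0], "twist": 0, "hand": 0}, {"translation": [0, 0, 0], "twist": 0.8, "hand": 0}, {"translation": [0, 0, 0], "twist": 0.8, "hand": 0}, {"translation": [0, 0, 0], "twist": 0.8, "hand": 0}, {"translation": [0, 0, 0], "twist": 0.8, "hand": 0}, {"translation": [0, 0, 0], "twist": 0, "hand": 0}])

```text
time: 6.95
tool_pos: [0.523, 0.1701, 0.2579]
tool_rot: [0.001, 0.976, -0.22, -0.003]
contact_force: [-0.4, 0.5, -2.4]
gripper_width: 0.147
grasp_force: 59.6
```

```bash
python3 -c "
from h import *
need((522.5,177,230),-25.5)
a=grab_frame('scene');b=grab_frame('top')
def c(im,x,y,w,h): return cv2.resize(im[y:y+h,x:x+w],(800,600),interpolation=cv2.INTER_CUBIC)
cv2.imwrite('pics/p3.png',c(a,330,205,120,90)[:,:,::-1])
cv2.imwrite('pics/p3t.png',b[:,:,::-1])
"
```

```text
t 6.95 pos [523.  170.1 257.9] yaw -25.37 F [-0.4  0.5 -2.4] M [ 0.   -0.   -0.01] w 0.147 g 59.6
shift mm [-3.3 -6.1 27.9] twist 0.002 tilt 0.33
```

View pics/p3.png

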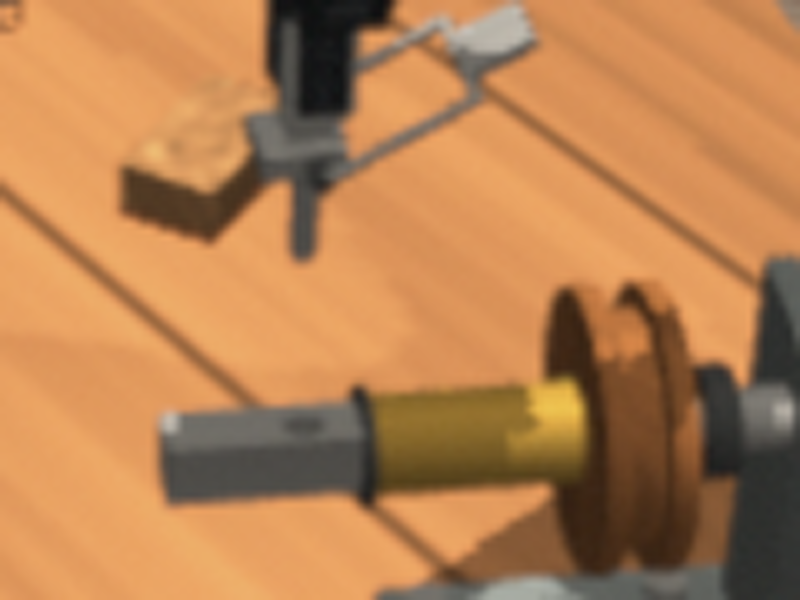

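The crop shows the pin's tip at (303,255) above the tang, its hole at (305,425), and the ring still lying back towards the sheave. I'll compute the offset from tip to hole in the stand's axes.

```bash
python3 - <<'E'
from h import *
s=state();tp=s["tool_pos"]*1000
f=lambda x,y:(330+x/6.667-.43,205+y/6.667-.43)
tip=atz("scene",[f(303,253)],(tp[2]-78.6)/1000)[0]*1000
hole=atz("scene",[f(305,425)],.121)[0]*1000
print("tip",tip.round(1),"tcp",tp.round(1),"hole",hole.round(1))
# tang edges: front face lower/upper edge dir in the scene at z=.121: near edge and far edge of the top
e=atz("scene",[f(165,452),f(362,440),f(162,418),f(355,402)],.121)*1000
print(e.round(1)); 
for a,b in((0,1),(2,3)):
    d=e[a]-e[b];print(np.degrees(np.arctan2(d[1],d[0])),np.linalg.norm(d))
yaw=np.radians(-25.4);c,q=np.cos(yaw),np.sin(yaw)
d=(hole-tip)[:2];print("needed stand x,y",d@[c,q],d@[-q,c])
# rest: axis of sheave/post base from top: hole is on spindle axis; post end
E
```

```text
tip [524.2 172.6 180.4] tcp [523.5 170.1 259. ] hole [526.  179.7 121. ]
[[568.3 166.3 121. ]
 [516.3 195.1 121. ]
 [559.5 152.7 121. ]
 [506.7 179.5 121. ]]
-28.902420799342746 59.45476004726636
-26.889114808409754 59.23860534954117
needed stand x,y -1.454943693865735 7.270528605358755
```

Emit:
apply_moves(targets=[{"translation": [-0.015, -0.073, 0.2], "twist": 0.1, "hand": 0}, {"translation": [0, 0, 0.2], "twist": 0.1, "hand": 0}, {"translation": [0, 0, 0.12], "twist": 0, "hand": 0}, {"translation": [0, 0, 0], "twist": 0, "hand": 0}, {"translation": [0, 0, 0], "twist": 0, "hand": 0}])

```text
time: 7.55
tool_pos: [0.5263, 0.1773, 0.2093]
tool_rot: [0.0, 0.973, -0.229, -0.0]
contact_force: [0.7, 0.1, -2.6]
gripper_width: 0.149
grasp_force: 59.6
```

```bash
python3 -c "
from h import *
need((525.3,177.3,205),-26.5)
a=np.mean([grab_frame('scene').astype(float) for i in range(4)],0).clip(0,255).astype(np.uint8)
need((525.3,177.3,205),-26.5)
cv2.imwrite('pics/p4.png',cv2.resize(a[230:290,340:420],(800,600),interpolation=cv2.INTER_CUBIC)[:,:,::-1])
"
```

```text
t 7.55 pos [526.3 177.3 209.3] yaw -26.52 F [ 0.7  0.1 -2.6] M [ 0.05 -0.06  0.02] w 0.149 g 59.6
shift mm [-0.9  0.5  4.3] twist -0.0 tilt 0.02
t 7.75 pos [527.  177.5 210.7] yaw -26.53 F [-0.2  0.3 -2.5] M [0.02 0.05 0.02] w 0.148 g 59.6
shift mm [-1.5  0.9  5.7] twist -0.001 tilt 0.13
```

View pics/p4.png

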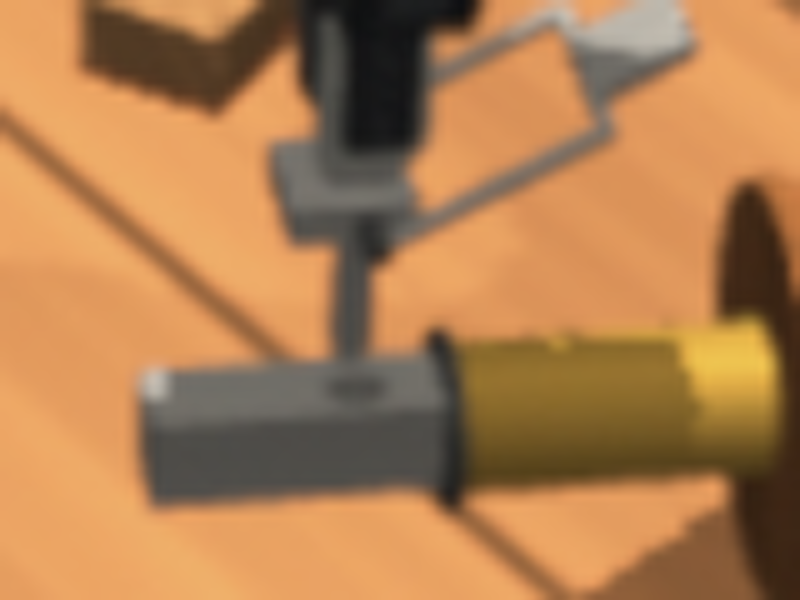

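The crop shows the tip at about (351,358) just above and slightly left of the hole at (357,386). I'll measure it with averaged state readings.

```bash
python3 - <<'E'
from h import *
P=[]
for i in range(8): grab_frame("scene"); P.append(state()["tool_pos"]*1000)
P=np.array(P);print(P.mean(0).round(2),P.std(0).round(2),P.min(0).round(1),P.max(0).round(1))
tp=P.mean(0)
f=lambda x,y:(340+x/10-.45,230+y/10-.45)
yaw=np.radians(-26.5);X=np.array([np.cos(yaw),np.sin(yaw)]);Y=np.array([-X[1],X[0]])
hole=atz("scene",[f(357,386)],.121)[0]*1000
for y in(356,358,360):
  tip=atz("scene",[f(351,y)],(tp[2]-78.6)/1000)[0]*1000
  d=(hole-tip)[:2];print(y,"tip",tip.round(1),"hole",hole.round(1),"need",(d@X).round(2),(d@Y).round(2), "tip-tcp",((tip-tp)[:2]@X).round(2),((tip-tp)[:2]@Y).round(2))
for z in(-78.6,-60,-42.6): print((proj("scene",(tp+[0,0,z])/1000)-[339.55,229.55])*10)
E
```

```text
[526.59 177.42 209.87] [0.2  0.03 0.4 ] [526.4 177.4 209.4] [526.9 177.5 210.6]
356 tip [529.  180.9 131.3] hole [525.8 179.2 121. ] need -2.21 -2.92 tip-tcp 0.64 4.18
358 tip [529.4 181.4 131.3] hole [525.8 179.2 121. ] need -2.33 -3.54 tip-tcp 0.77 4.8
360 tip [529.8 181.9 131.3] hole [525.8 179.2 121. ] need -2.45 -4.17 tip-tcp 0.89 5.43
[[350.16496722 342.80905641]]
[[353.86038469 269.37742662]]
[[357.36954646 199.46115084]]
```

Emit:
apply_moves(targets=[{"translation": [-0.02, 0.005, 0.04], "twist": 0, "hand": 0}, {"translation": [0, 0, 0.04], "twist": 0, "hand": 0}, {"translation": [0, 0, 0.015], "twist": 0, "hand": 0}, {"translation": [0, 0, 0.015], "twist": 0, "hand": 0}, {"translation": [0, 0, 0.01], "twist": 0, "hand": 0}, {"translation": [0, 0, 0], "twist": 0, "hand": 0}])

```text
time: 8.75
tool_pos: [0.5242, 0.1775, 0.197]
tool_rot: [0.0, 0.973, -0.23, -0.0]
contact_force: [0.1, -1.4, -3.2]
gripper_width: 0.153
grasp_force: 59.5
```

```bash
cat >> h.py <<'E'
def rd(n=3):
    S=[]
    for i in range(n):
        grab_frame("scene"); s=state(); S.append(np.r_[s["tool_pos"]*1000,s["contact_force"],s["ft_torque"]])
    m=np.mean(S,0); print("t",round(s["time"],2),"pos",m[:3].round(2),"F",m[3:6].round(1),"M",m[6:].round(2),"w",round(s["gripper_width"],3)); return m
E
python3 -c "
from h import *
rd()"
```

```text
t 8.9 pos [524.2  177.53 197.01] F [-0.3 -2.1 -3.1] M [-0.47  0.11  0.02] w 0.153
```

Emit:
apply_moves(targets=[{"translation": [0.002, 0.007, 0], "twist": 0, "hand": 0}, {"translation": [0, 0, 0.01], "twist": 0, "hand": 0}, {"translation": [0, 0, 0.01], "twist": 0, "hand": 0}, {"translation": [0, 0, 0], "twist": 0, "hand": 0}])

```text
time: 9.3
tool_pos: [0.5243, 0.1772, 0.1953]
tool_rot: [-0.0, 0.973, -0.23, 0.0]
contact_force: [-0.4, -0.5, -2.8]
gripper_width: 0.147
grasp_force: 59.6
```

```bash
python3 -c "
from h import *
rd()"
```

```text
t 9.45 pos [524.25 177.21 195.31] F [-0.1 -0.6 -2.8] M [-0.18  0.02 -0.  ] w 0.149
```

Emit:
apply_moves(targets=[{"translation": [0, 0.003, 0.01], "twist": 0, "hand": 0}, {"translation": [0, 0, 0.02], "twist": 0, "hand": 0}, {"translation": [0, 0, 0.02], "twist": 0, "hand": 0}, {"translation": [0, 0, 0.02], "twist": 0, "hand": 0}, {"translation": [0, 0, 0], "twist": 0, "hand": 0}])

```text
time: 9.95
tool_pos: [0.5238, 0.1769, 0.1877]
tool_rot: [0.0, 0.973, -0.23, -0.0]
contact_force: [-0.8, -0.2, -3.9]
gripper_width: 0.151
grasp_force: 59.6
```

```bash
python3 -c "
from h import *
rd()"
```

```text
t 10.1 pos [524.02 176.88 188.17] F [ 0.1 -0.1 -3. ] M [ 0.   -0.01 -0.  ] w 0.151
```

Emit:
apply_moves(targets=[{"translation": [0, 0, 0.03], "twist": 0, "hand": 0}, {"translation": [0, 0, 0.03], "twist": 0, "hand": 0}, {"translation": [0, 0, 0.03], "twist": 0, "hand": 0}, {"translation": [0, 0, 0.03], "twist": 0, "hand": 0}, {"translation": [0, 0, 0.03], "twist": 0, "hand": 0}, {"translation": [0, 0, 0.03], "twist": 0, "hand": 0}, {"translation": [0, 0, 0], "twist": 0, "hand": 0}])

```text
time: 10.8
tool_pos: [0.5237, 0.1768, 0.1696]
tool_rot: [0.0, 0.973, -0.23, -0.001]
contact_force: [0.1, -0.4, -4.0]
gripper_width: 0.152
grasp_force: 59.6
```

```bash
python3 -c "
from h import *
rd()"
```

```text
t 10.95 pos [524.02 176.84 170.19] F [ 0.1  0.4 -3.1] M [ 0. -0.  0.] w 0.152
```

Emit:
apply_moves(targets=[{"translation": [0, 0, 0.02], "twist": 0, "hand": 0}, {"translation": [0, 0, 0.02], "twist": 0, "hand": 0}, {"translation": [0, 0, 0.01], "twist": 0, "hand": 0}, {"translation": [0, 0, 0], "twist": 0, "hand": 0}, {"translation": [0, 0, 0.007], "twist": 0, "hand": 0}])

```text
time: 11.45
tool_pos: [0.5241, 0.1769, 0.1646]
tool_rot: [-0.0, 0.973, -0.23, 0.0]
contact_force: [0.6, -0.1, -2.9]
gripper_width: 0.154
grasp_force: 59.6
```

```bash
python3 -c "
from h import *
rd()"
```

```text
t 11.6 pos [524.06 176.85 164.55] F [-0.2  0.1 -3. ] M [-0.01 -0.01  0.01] w 0.152
```

Emit:
apply_moves(targets=[{"translation": [0, 0, 0.007], "twist": 0, "hand": 0}, {"translation": [0, 0, 0.007], "twist": 0, "hand": 0}, {"translation": [0, 0, 0], "twist": 0, "hand": 0}])

```text
time: 11.9
tool_pos: [0.5242, 0.1769, 0.1636]
tool_rot: [-0.0, 0.973, -0.23, 0.0]
contact_force: [-1.6, -0.3, -1.1]
gripper_width: 0.151
grasp_force: 60.0
```

```bash
python3 -c "
from h import *
rd()"
```

```text
t 12.05 pos [524.21 176.87 163.65] F [-0.8 -0.5  0.7] M [-0.08  0.17  0.  ] w 0.149
```

Emit:
apply_moves(targets=[{"translation": [0, 0, 0.007], "twist": 0, "hand": 0}, {"translation": [0, 0, 0.007], "twist": 0, "hand": 0}, {"translation": [0, 0, 0], "twist": 0, "hand": 0}])

```text
time: 12.35
tool_pos: [0.5243, 0.1769, 0.1636]
tool_rot: [0.0, 0.973, -0.229, 0.0]
contact_force: [-5.6, -1.5, 7.5]
gripper_width: 0.151
grasp_force: 61.0
```

```bash
python3 -c "
from h import *
rd()"
```

```text
t 12.5 pos [524.28 176.89 163.6 ] F [-4.8 -1.2  7.3] M [-0.23  0.88 -0.03] w 0.15
```

The pin is home: the height stays at 163.6 as force rises. I'll release and lift.

Emit:
apply_moves(targets=[{"translation": [0, 0, -0.01], "twist": 0, "hand": 0.1}, {"translation": [0, 0, 0], "twist": 0, "hand": 0.4}, {"translation": [0, 0, 0], "twist": 0, "hand": 0.4}, {"translation": [0, 0, -0.15], "twist": 0, "hand": 0.4}, {"translation": [0, 0, -0.3], "twist": 0, "hand": 0.4}, {"translation": [0, 0, -0.4], "twist": 0, "hand": 0}, {"translation": [0, 0, 0], "twist": 0, "hand": 0}])

```text
time: 13.2
tool_pos: [0.5275, 0.1776, 0.2562]
tool_rot: [-0.003, 0.973, -0.23, 0.006]
contact_force: [1.2, 0.0, 1.4]
gripper_width: 0.071
grasp_force: 0.0
```

```bash
python3 -c "
from h import *
rd()
a=np.mean([grab_frame('scene').astype(float) for i in range(2)],0).astype(np.uint8)
need((524,177,250),-26.5)
cv2.imwrite('pics/p5.png',cv2.resize(a[200:290,340:460],(800,600),interpolation=cv2.INTER_CUBIC)[:,:,::-1])
"
```

```text
t 13.35 pos [525.21 177.09 250.69] F [-0.  -0.  -0.3] M [ 0.01  0.01 -0.01] w 0.001
t 13.45 pos [523.4 176.7 246.5] yaw -26.54 F [-0.7 -0.6 -1.1] M [ 0.04 -0.02  0.04] w 0.003 g 0.0
shift mm [ 0.4 -0.5 -3.5] twist -0.001 tilt 0.13
```

View pics/p5.png

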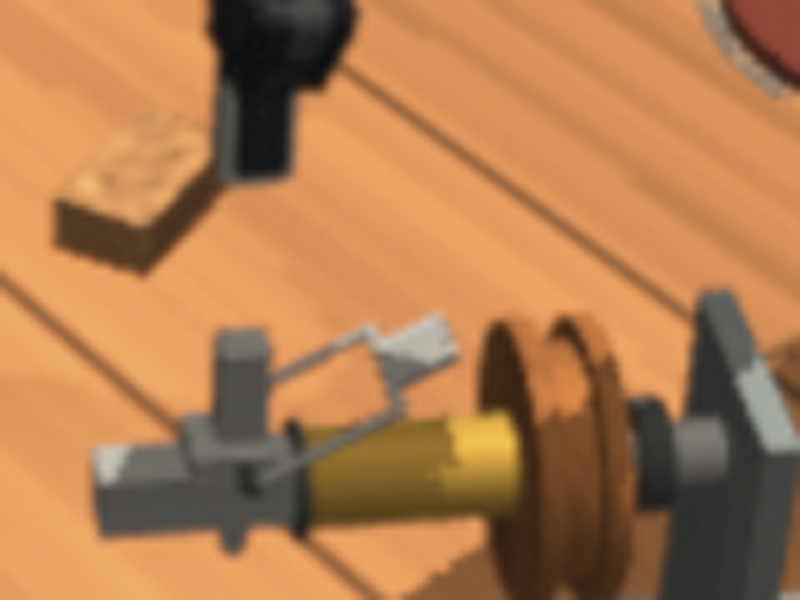

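The crop shows the pin home in the hole with its head on the tang, its tip out below at (232,545), and the ring lying back with the tongue at (425,345). Next, closed fingers go beside the tongue, behind the cross wire.

Emit:
apply_moves(targets=[{"translation": [-0.32, -0.13, 0], "twist": 0, "hand": 0}, {"translation": [-0.31, -0.125, 0], "twist": 0, "hand": 0}, {"translation": [0, 0, 0], "twist": 0, "hand": 0}, {"translation": [0, 0, 0.2], "twist": 0, "hand": 0}, {"translation": [0, 0, 0.25], "twist": 0, "hand": 0}, {"translation": [0, 0, 0], "twist": 0, "hand": 0}])

```text
time: 14.05
tool_pos: [0.4766, 0.2266, 0.1976]
tool_rot: [0.003, 0.973, -0.23, -0.004]
contact_force: [-0.5, -0.4, -0.2]
gripper_width: -0.001
grasp_force: 0.0
```

```bash
python3 -c "
from h import *
rd()
need((479.6,227.5,155),-26.5)
"
```

```text
t 14.2 pos [478.64 227.24 201.61] F [-0.2  0.3  0.5] M [-0.03 -0.03 -0.02] w -0.001
t 14.2 pos [479.5 227.5 203.1] yaw -26.56 F [-0.1 -0.5  0.4] M [-0.06 -0.03 -0.03] w -0.001 g 0.0
shift mm [ 0.1 -0.  48.1] twist -0.001 tilt 0.01
```

Emit:
apply_moves(targets=[{"translation": [0, 0, 0.12], "twist": 0, "hand": 0}, {"translation": [0, 0, 0.12], "twist": 0, "hand": 0}, {"translation": [0, 0, 0.12], "twist": 0, "hand": 0}, {"translation": [0, 0, 0.12], "twist": 0, "hand": 0}, {"translation": [0, 0, 0], "twist": 0, "hand": 0}, {"translation": [0, 0, 0], "twist": 0, "hand": 0}])

```text
time: 14.8
tool_pos: [0.4788, 0.2277, 0.1542]
tool_rot: [0.0, 0.973, -0.23, -0.0]
contact_force: [-0.3, -0.1, 0.2]
gripper_width: 0.001
grasp_force: 0.0
```

```bash
python3 -c "
from h import *
rd()
need((479.6,227.5,155),-26.5)
"
```

```text
t 14.95 pos [479.44 227.95 155.28] F [0.3 0.2 0.2] M [-0.01 -0.   -0.01] w -0.003
t 14.95 pos [479.6 228.  155.6] yaw -26.53 F [0.6 0.1 0.6] M [ 0.01  0.   -0.  ] w -0.003 g 0.0
shift mm [0.2 0.4 0.6] twist -0.001 tilt 0.08
```

Emit:
apply_moves(targets=[{"translation": [0.04, 0, 0], "twist": 0, "hand": 0}, {"translation": [0.04, 0, 0], "twist": 0, "hand": 0}, {"translation": [0.04, 0, 0], "twist": 0, "hand": 0}, {"translation": [0.04, 0, 0], "twist": 0, "hand": 0}, {"translation": [0.04, 0, 0], "twist": 0, "hand": 0}, {"translation": [0, 0, 0], "twist": 0, "hand": 0}])

```text
time: 15.55
tool_pos: [0.4941, 0.2235, 0.1567]
tool_rot: [-0.004, 0.973, -0.229, -0.006]
contact_force: [-17.0, 15.3, 13.3]
gripper_width: -0.001
grasp_force: 17.4
```

```bash
python3 -c "
from h import *
rd()
a=grab_frame('scene')
cv2.imwrite('pics/p6.png',cv2.resize(a[200:290,340:460],(800,600),interpolation=cv2.INTER_CUBIC)[:,:,::-1])
"
```

```text
t 15.7 pos [494.19 223.42 156.76] F [-16.3  16.1  12.7] M [ 2.07  2.6  -0.16] w -0.003
```

View pics/p6.png

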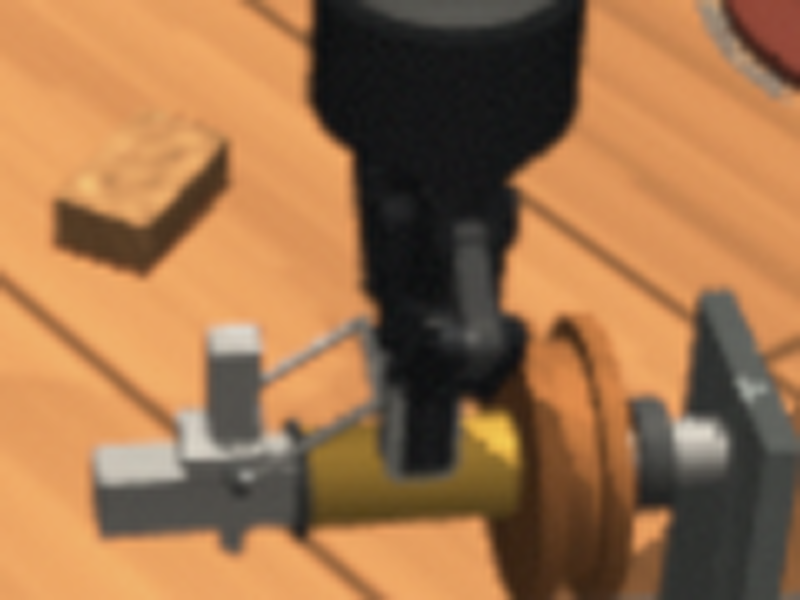

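The crop shows the finger at (420,440) pressing against the ring's cross wire at (380,390). A level push jams by friction, so I'll back off a little and follow the ring's arc upward.

Emit:
apply_moves(targets=[{"translation": [-0.04, 0, 0], "twist": 0, "hand": 0}, {"translation": [0.02, 0, -0.04], "twist": 0, "hand": 0}, {"translation": [0.03, 0, -0.04], "twist": 0, "hand": 0}, {"translation": [0.035, 0, -0.04], "twist": 0, "hand": 0}, {"translation": [0, 0, 0], "twist": 0, "hand": 0}])

```text
time: 16.25
tool_pos: [0.5012, 0.2176, 0.1679]
tool_rot: [-0.001, 0.973, -0.23, -0.0]
contact_force: [-3.1, 5.0, 4.7]
gripper_width: 0.004
grasp_force: 7.1
```

```bash
cat >> h.py <<'E'
def st(m):
    X=np.array([.895,-.446]);Y=np.array([.446,.895]);d=m[:2]-[524.6,176.6];f=m[3:5]
    print("stand X,Y",(d@X).round(1),(d@Y).round(1),"tip h",(m[2]-143).round(1),"F",(f@X).round(1),(f@Y).round(1),m[5].round(1))
E
python3 -c "
from h import *
st(rd(2))
"
```

```text
t 16.35 pos [500.99 217.71 167.67] F [-4.3  4.5  4.5] M [ 0.58  0.74 -0.03] w -0.004
stand X,Y -39.5 26.3 tip h 24.7 F -5.9 2.1 4.5
```

Emit:
apply_moves(targets=[{"translation": [0.028, 0, -0.036], "twist": 0, "hand": 0}, {"translation": [0.034, 0, -0.034], "twist": 0, "hand": 0}, {"translation": [0.038, 0, -0.03], "twist": 0, "hand": 0}, {"translation": [0.042, 0, -0.026], "twist": 0, "hand": 0}, {"translation": [0, 0, 0], "twist": 0, "hand": 0}])

```text
time: 16.85
tool_pos: [0.5148, 0.21, 0.1799]
tool_rot: [-0.0, 0.973, -0.23, 0.001]
contact_force: [-0.6, 0.0, -0.4]
gripper_width: -0.0
grasp_force: 0.2
```

```bash
python3 -c "
from h import *
st(rd(2))
"
```

```text
t 16.95 pos [514.25 210.17 179.59] F [-0.3  0.5 -0.1] M [0.1  0.07 0.03] w 0.003
stand X,Y -24.2 25.4 tip h 36.6 F -0.5 0.3 -0.1
```

```bash
cat >> h.py <<'E'
def ringchk(cams=("scene","top")):
    X=np.array([.895,-.446]);Y=np.array([.446,.895])
    for n in cams:
        grab_frame(n)
        for q in("ring","tongue"):
            for r in recognise(n,q):
                p=np.array(r["point"])*1000;d=p[:2]-[524.6,176.6]
                if np.hypot(*d)<110: print(n,q,round(r["score"],2),"stand",(d@X).round(1),(d@Y).round(1),"h",(p[2]-121).round(1))
E
python3 -c "
from h import *
ringchk()
"
```

```text
scene tongue 0.63 stand -10.7 6.0 h 53.7
top ring 0.5 stand -69.6 -20.3 h -111.2
top tongue 0.36 stand -72.4 -21.5 h -110.8
```

Emit:
apply_moves(targets=[{"translation": [0.05, 0, -0.01], "twist": 0, "hand": 0}, {"translation": [0.05, 0, 0], "twist": 0, "hand": 0}, {"translation": [0.05, 0, 0], "twist": 0, "hand": 0}, {"translation": [0.05, 0, 0], "twist": 0, "hand": 0}, {"translation": [0.05, 0, 0.03], "twist": 0, "hand": 0}, {"translation": [0.05, 0, 0.04], "twist": 0, "hand": 0}, {"translation": [0, 0, 0], "twist": 0, "hand": 0}])

```text
time: 17.95
tool_pos: [0.5421, 0.1967, 0.1744]
tool_rot: [-0.0, 0.973, -0.23, 0.001]
contact_force: [0.3, 0.2, -0.2]
gripper_width: -0.002
grasp_force: 0.2
```

```bash
python3 -c "
from h import *
st(rd(2)); ringchk(('scene',))
"
```

```text
t 18.05 pos [541.52 196.74 173.93] F [1.4 0.2 5.1] M [-0.18 -0.17  0.02] w -0.001
stand X,Y 6.2 25.6 tip h 30.9 F 1.2 0.8 5.1
```

```bash
python3 -c "
from h import *
for i in range(4): st(rd(1))
ringchk(('scene',))
need((524,177,250),-26.5)
"
```

```text
t 18.25 pos [541.16 197.03 174.04] F [1.6 0.2 5.1] M [-0.21 -0.18  0.07] w -0.001
stand X,Y 5.7 25.7 tip h 31.0 F 1.3 0.9 5.1
t 18.3 pos [541.09 197.04 174.01] F [ 0.2 -0.   5.9] M [-0.18 -0.17  0.04] w -0.001
stand X,Y 5.6 25.7 tip h 31.0 F 0.2 0.1 5.9
t 18.35 pos [541.09 197.08 174.03] F [ 1.5 -0.6  5.3] M [-0.21 -0.19  0.03] w -0.002
stand X,Y 5.6 25.7 tip h 31.0 F 1.7 0.1 5.3
t 18.4 pos [541.05 197.09 174.03] F [1.1 0.3 5.8] M [-0.15 -0.18  0.1 ] w -0.005
stand X,Y 5.6 25.7 tip h 31.0 F 0.9 0.8 5.8
t 18.55 pos [541.1 197.1 174.1] yaw -26.53 F [ 2.7 -1.1  5.4] M [-0.19 -0.2   0.1 ] w 0.0 g 0.3
shift mm [ -6.2  25.6 -76. ] twist -0.001 tilt 0.1
```

Emit:
apply_moves(targets=[{"translation": [0, 0, -0.04], "twist": 0, "hand": 0}, {"translation": [0, 0, -0.03], "twist": 0, "hand": 0}, {"translation": [0, 0, 0], "twist": 0, "hand": 0}])

```text
time: 18.85
tool_pos: [0.5401, 0.1971, 0.1801]
tool_rot: [0.0, 0.973, -0.229, -0.0]
contact_force: [-0.8, 0.5, 0.3]
gripper_width: -0.004
grasp_force: 0.0
```

```bash
python3 -c "
from h import *
for i in range(2): st(rd(1))
for q in ('ring','linchpin','tongue'):
    for r in regions_of('scene',q)[:4]:
        ys,xs=np.nonzero(r['pixels']); 
        print(q,round(r['score'],2),xs.min(),xs.max(),ys.min(),ys.max(),len(xs))
X=np.array([.895,-.446,0]);Z=np.array([0,0,1]);Y=np.array([.446,.895,0])
O=np.array([524.6,176.6,121])
for th in(-1.1,-.8,-.5,-.2,0,.2,.5,.8,1.1,1.4):
    print(th,[proj('scene',(O+X*r*np.sin(th)+Z*(5+r*np.cos(th))+Y*y)/1000)[0].round().tolist() for r,y in((50,-20),(50,20),(72,0))])
"
```

```text
t 18.9 pos [540.12 197.11 179.91] F [-0.4 -0.3  0.6] M [-0.01  0.   -0.  ] w -0.0
stand X,Y 4.7 25.3 tip h 36.9 F -0.2 -0.4 0.6
t 18.95 pos [540.13 197.12 179.83] F [-0.1  0.   0.6] M [0.05 0.04 0.03] w -0.002
stand X,Y 4.7 25.3 tip h 36.8 F -0.1 -0.0 0.6
ring 0.62 368 371 238 270 65
ring 0.46 306 324 163 170 54
linchpin 0.71 367 381 247 282 198
linchpin 0.61 304 324 164 181 225
linchpin 0.41 322 331 198 208 76
tongue 0.52 317 322 164 168 18
tongue 0.49 367 371 244 258 48
-1.1 [[395.0, 249.0], [400.0, 261.0], [407.0, 250.0]]
-0.8 [[391.0, 244.0], [396.0, 256.0], [402.0, 243.0]]
-0.5 [[386.0, 241.0], [390.0, 253.0], [394.0, 239.0]]
-0.2 [[379.0, 239.0], [383.0, 251.0], [384.0, 236.0]]
0 [[374.0, 239.0], [378.0, 252.0], [376.0, 236.0]]
0.2 [[369.0, 240.0], [373.0, 252.0], [369.0, 238.0]]
0.5 [[362.0, 243.0], [366.0, 255.0], [359.0, 241.0]]
0.8 [[356.0, 247.0], [360.0, 259.0], [350.0, 248.0]]
1.1 [[352.0, 252.0], [355.0, 265.0], [344.0, 255.0]]
1.4 [[349.0, 258.0], [352.0, 270.0], [340.0, 264.0]]
```

Emit:
apply_moves(targets=[{"translation": [0.05, 0, 0], "twist": 0, "hand": 0}, {"translation": [0.05, 0, 0], "twist": 0, "hand": 0}, {"translation": [0.05, 0, 0], "twist": 0, "hand": 0}, {"translation": [0.05, 0, 0.02], "twist": 0, "hand": 0}, {"translation": [0, 0, 0], "twist": 0, "hand": 0}])

```text
time: 19.6
tool_pos: [0.5591, 0.1878, 0.1782]
tool_rot: [-0.0, 0.973, -0.23, 0.0]
contact_force: [0.6, 0.7, 0.4]
gripper_width: 0.002
grasp_force: 0.3
```

```bash
python3 -c "
from h import *
for i in range(2): st(rd(1))
for q in ('ring','linchpin','tongue'):
    for r in regions_of('scene',q)[:4]:
        ys,xs=np.nonzero(r['pixels']); 
        if xs.min()>330: print(q,round(r['score'],2),xs.min(),xs.max(),ys.min(),ys.max(),len(xs))
"
```

```text
t 19.65 pos [558.86 187.94 178.25] F [1.3 0.5 0.4] M [ 0.03 -0.09 -0.01] w 0.001
stand X,Y 25.6 25.4 tip h 35.2 F 0.9 1.0 0.4
t 19.7 pos [558.66 188.06 178.27] F [-0.3  0.9  0.3] M [ 0.05 -0.05 -0.02] w -0.001
stand X,Y 25.4 25.4 tip h 35.3 F -0.7 0.7 0.3
linchpin 0.71 367 381 252 282 213
```

```bash
python3 -c "
from h import *
a=grab_frame('scene').astype(int)
for y in range(226,290):
    s=''
    for x in range(332,400):
        p=a[y,x]; sat=p.max()-p.min(); v=p.max()
        s+=' ' if sat>45 else ('#' if v<60 else '+' if v<130 else 'o')
    print(y,s)
"
```

```text
226                          +#####################                     
227                          +############+++######                     
228                          +##############+######                     
229                          +############+++#####+                     
230                          +############++++####                      
231                          +############++++###+                      
232                          #############++++###+                      
233                         +#############++++###                       
234                         +#############+++++##                       
235                     +   +#############+++++##                       
236                         +#############+++++##                       
237                         ++############+++++##                       
238                          +############+++++##                       
239                            ###########++++++#                       
240                             ##########++++++++                      
241  
[... 2802 characters left out ...]
+++++++     ++++       ##              
280                                          +++         +              
281                                           ++                        
282                                           ++                        
283                                                                     
284                                                                     
285                                                                     
286                                                                     
287                                                                     
288                                                                     
289
```

Emit:
apply_moves(targets=[{"translation": [0, 0, -0.1], "twist": 0, "hand": 0}, {"translation": [0, 0, -0.3], "twist": 0, "hand": 0}, {"translation": [0, 0, -0.4], "twist": 0, "hand": 0}, {"translation": [0, 0, 0], "twist": 0, "hand": 0}])

```text
time: 20.3
tool_pos: [0.5614, 0.1889, 0.2668]
tool_rot: [-0.003, 0.973, -0.229, 0.006]
contact_force: [0.6, 0.7, 1.4]
gripper_width: -0.004
grasp_force: 0.0
```

```bash
python3 -c "
from h import *
st(rd(1))
a=grab_frame('scene').astype(int)
for y in range(215,275):
    s=''
    for x in range(335,405):
        p=a[y,x]; sat=p.max()-p.min(); v=p.max()
        s+=' ' if sat>45 else ('#' if v<60 else '+' if v<130 else 'o')
    print(y,s)
"
```

```text
t 20.35 pos [560.31 188.61 263.66] F [ 0.3 -0.4 -0.3] M [ 0.05 -0.03  0.03] w 0.001
stand X,Y 26.6 26.7 tip h 120.7 F 0.4 -0.3 -0.3
215                           ++##########+                               
216                           +++########+                                
217                           +++########+                                
218                           +++########+                                
219                           +++########+                                
220                           +++########+                                
221                           +++########++                               
222                           +++########++                               
223                           +++########++                               
224                           +++########++                               
225                           +++########++                               
226                           +++########++                               
227                           +++########+                          
[... 2813 characters left out ...]
     ++++++++++++++++++                    
266                                +++++++++++++++++++                    
267                     ooooooo++++++++++++++++++++++++                   
268                    oooooooo++++++++++++++++++++oo++                   
269                    oooooo+++++++++++++++++++++oooo+                   
270                    oooo+++++++++++++++#++++++oooo++                   
271                    oo+++++++++++++++++#++++++++++++                   
272                    ++++++++++++++++####++++++++++++                   
273                    +++++++++++++++++##++++++++++++++                  
274                    ++++++++++++++++++++++++++++++##+
```

Emit:
apply_moves(targets=[{"translation": [-0.2, 0.13, 0], "twist": 0, "hand": 0}, {"translation": [-0.2, 0.13, 0], "twist": 0, "hand": 0}, {"translation": [0, 0, 0], "twist": 0, "hand": 0}, {"translation": [0, 0, 0], "twist": 0, "hand": 0}])

```text
time: 20.8
tool_pos: [0.5104, 0.1827, 0.2573]
tool_rot: [0.0, 0.973, -0.229, -0.001]
contact_force: [0.7, -0.2, 0.4]
gripper_width: -0.003
grasp_force: 0.0
```

```bash
python3 -c "
from h import *
st(rd(3))
X=np.array([.895,-.446]);print(np.array([524.6,176.6])-12*X); need((513.9,182,201),-26.5)
"
```

```text
t 20.95 pos [511.19 182.75 257.77] F [-0.1 -0.4  0.5] M [-0.01 -0.04 -0.  ] w -0.002
stand X,Y -14.7 -0.5 tip h 114.8 F 0.1 -0.5 0.5
[513.86  181.952]
t 20.95 pos [511.4 182.8 257.9] yaw -26.55 F [ 0.  -0.7  0.2] M [-0.05 -0.04  0.02] w -0.002 g 0.0
shift mm [ 2.6 -0.5 56.9] twist -0.001 tilt 0.04
```

Emit:
apply_moves(targets=[{"translation": [0, 0, 0.2], "twist": 0, "hand": 0}, {"translation": [0, 0, 0.2], "twist": 0, "hand": 0}, {"translation": [0, 0, 0.15], "twist": 0, "hand": 0}, {"translation": [0, 0, 0], "twist": 0, "hand": 0}, {"translation": [0.05, 0, 0], "twist": 0, "hand": 0}, {"translation": [0.05, 0, 0], "twist": 0, "hand": 0}, {"translation": [0.05, 0, 0], "twist": 0, "hand": 0}, {"translation": [0, 0, 0], "twist": 0, "hand": 0}])

```text
time: 21.75
tool_pos: [0.5256, 0.1758, 0.2045]
tool_rot: [-0.0, 0.973, -0.23, 0.001]
contact_force: [-0.8, -0.3, -0.5]
gripper_width: -0.002
grasp_force: 0.0
```

```bash
cat >> h.py <<'E'
def art(x0=330,x1=400,y0=225,y1=285,step=1):
    a=grab_frame('scene').astype(int)
    for y in range(y0,y1,step):
        s=''
        for x in range(x0,x1):
            p=a[y,x]; v=p.max(); s+=' ' if v-p.min()>45 else ('#' if v<60 else '+' if v<130 else 'o')
        print(y,s.rstrip())
E
python3 -c "
from h import *
st(rd(3)); art(330,400,226,266,2)
"
```

```text
t 21.9 pos [524.91 176.   203.96] F [-0.2  0.5  0.6] M [ 0.01 -0.01 -0.02] w -0.0
stand X,Y 0.5 -0.4 tip h 61.0 F -0.4 0.4 0.6
226                                         +###################
228                                        ++##################
230                                      ++++################+
232                                    +++   ++#############+
234                      + +         ++++++o++++########+
236                        ++        +++++++++++########+
238                                   ++++++++++#######+
240                                     ++++++++#######+
242                                     ++++++++#######+
244                                      +++++++######++
246                                      +++     +
248                                      oo      +
250                                     o      o++++oo
252                                     +     ++++++++
254                                           ++++++++
256                                      +    ++++++++
258                                           ++++++++
260                                       +  +++++++++
262                                        +++++++++++
264                                      ++++++++++++++++#+
```

Emit:
apply_moves(targets=[{"translation": [0.06, 0, 0], "twist": 0, "hand": 0}, {"translation": [0.06, 0, 0], "twist": 0, "hand": 0}, {"translation": [0.06, 0, 0.01], "twist": 0, "hand": 0}, {"translation": [0.05, 0, 0.03], "twist": 0, "hand": 0}, {"translation": [0.04, 0, 0.05], "twist": 0, "hand": 0}, {"translation": [0.04, 0, 0.06], "twist": 0, "hand": 0}, {"translation": [0, 0, 0], "twist": 0, "hand": 0}])

```text
time: 22.65
tool_pos: [0.552, 0.1618, 0.1869]
tool_rot: [0.0, 0.973, -0.23, -0.001]
contact_force: [-0.2, 0.6, -0.3]
gripper_width: -0.001
grasp_force: 0.0
```

```bash
python3 -c "
from h import *
st(rd(3)); art(330,400,226,280,2)
"
```

```text
t 22.8 pos [551.97 162.14 187.78] F [-0.1 -0.1  0.3] M [ 0.   -0.01 -0.02] w 0.0
stand X,Y 30.9 -0.7 tip h 44.8 F -0.0 -0.2 0.3
226                         ###########++++###+
228                          ##########+++++###+
230                         +######+++#+++++###+
232                        +############+++#####
234                        ++##################
236                         +#################
238                         +################
240                        o++#############+
242                       ++++++########+
244                        +++++########+
246                          +++########++
248                          +++#######+
250                           ++#######+    +  o++++oo
252                           ++###+++++      ++++++++
254                           ++              ++++++++
256                             +             ++++++++
258                               +           ++++++++
260                                +o        +++++++++
262                                  ++    o++++++++++
264                                    ++++++++++++++++++++
266                                    o++++++++++++++++oo+
268                         o+++++++++++++++++++++++++++++++
270                         +++++++++++++++++++#++++++++++++
272                         +++++++++++++++++##++++++++++++#+
274                         ++++++++++++++++++++++++++++++##+
276                          +++++++++++++++++++++++++++++###
278                          +++++++++++++++++++++++++++++##+
```

Emit:
apply_moves(targets=[{"translation": [0.04, 0, 0.06], "twist": 0, "hand": 0}, {"translation": [0.05, 0, 0.06], "twist": 0, "hand": 0}, {"translation": [0.02, 0, 0], "twist": 0, "hand": 0}, {"translation": [0, 0, 0], "twist": 0, "hand": 0}, {"translation": [-0.1, 0, 0], "twist": 0, "hand": 0}, {"translation": [-0.02, 0, -0.2], "twist": 0, "hand": 0}, {"translation": [0, 0, -0.3], "twist": 0, "hand": 0}, {"translation": [0, 0, 0], "twist": 0, "hand": 0}])

```text
time: 23.65
tool_pos: [0.5531, 0.1636, 0.2318]
tool_rot: [-0.002, 0.973, -0.229, 0.004]
contact_force: [0.7, 0.7, 0.4]
gripper_width: 0.001
grasp_force: 0.0
```

```bash
python3 -c "
from h import *
st(rd(3)); art(330,400,226,280,2)
"
```

```text
t 23.8 pos [551.46 163.13 227.69] F [-0.2 -0.2 -0.4] M [ 0.    0.01 -0.  ] w -0.001
stand X,Y 30.0 -0.1 tip h 84.7 F -0.1 -0.3 -0.4
226                            ++########++  ++
228                            ++########+++++
230                           +++########+++
232                          ++++########++
234                      + ++++++########+
236                         +++++#######+
238                            +++++++
240 
242 
244                   ooo
246                 oo++++o
248                 +++++++++o++  oo
250                  +++++++++o      oo        o+++++o
252                     +++++o          o     o+++++++
254                       +++              o o++++++++
256                        o                  ++++++++
258                       +o                  ++++++++
260                          o               +++++++++
262                             o          o+++++++++++
264                               oo     oo++++++++++++++++
266                                 ++o o+++++++++++++++o++
268                         o+++++++++++++++++++++++++++++++
270                         +++++++++++++++++++##+++++++++++
272                         +++++++++++++++++###+++++++++++#+
274                         +++++++++++++++++++++++++++++++#+
276                          +++++++++++++++++++++++++++++##+
278                          +++++++++++++++++++++++++++++##+
```

Emit:
apply_moves(targets=[{"translation": [0.15, 0, 0], "twist": 0, "hand": 0}, {"translation": [0.15, 0, 0], "twist": 0, "hand": 0}, {"translation": [0, 0, 0], "twist": 0, "hand": 0}, {"translation": [0, 0, 0.15], "twist": 0, "hand": 0}, {"translation": [0, 0, 0.15], "twist": 0, "hand": 0}, {"translation": [0, 0, 0.07], "twist": 0, "hand": 0}, {"translation": [0, 0, 0.06], "twist": 0, "hand": 0}, {"translation": [0, 0, 0], "twist": 0, "hand": 0}])

```text
time: 24.65
tool_pos: [0.5772, 0.1493, 0.1817]
tool_rot: [0.0, 0.973, -0.229, -0.001]
contact_force: [0.4, -0.1, 0.2]
gripper_width: -0.0
grasp_force: 0.0
```

```bash
python3 -c "
from h import *
st(rd(3)); art(330,400,236,286,2)
"
```

```text
t 24.8 pos [578.1  149.41 183.45] F [-0.5  0.3 -0.1] M [ 0.   -0.01  0.  ] w 0.003
stand X,Y 60.0 -0.5 tip h 40.5 F -0.5 0.0 -0.1
236           ##################++   ++
238            #################+
240            ###############
242           +##############
244            +#########+
246            ++########+o
248            ++########++++oo+  oo
250            ++########+++++o      oo        ooooooo
252            ++########++++o          o     oooooooo
254            ++#######+++++              oo ++++++++
256              ++       oo                  ++++++++
258                       oo                  ++++++++
260                          o               o++++++++
262                             o          ooo++++++++o
264                               oo     ooooo+++++++++++++
266                                 ++o o+++oooo+++++++ooo+
268                         o+++++++++++++++++++ooooo++ooo++
270                         +++++++++++++++++++##+++++oooo++
272                         ++++++++++++++++++##++++++++++++
274                         +++++++++++++++++++++++++++++++#+
276                          +++++++++++++++++++++++++++++##+
278                          +++++++++++++++++++++++++++++##+
280                                            +++         +
282 
284
```

Emit:
apply_moves(targets=[{"translation": [0, 0, 0.05], "twist": 0, "hand": 0}, {"translation": [0, 0, 0.05], "twist": 0, "hand": 0}, {"translation": [0, 0, 0.05], "twist": 0, "hand": 0}, {"translation": [0, 0, 0.05], "twist": 0, "hand": 0}, {"translation": [0, 0, 0.05], "twist": 0, "hand": 0}, {"translation": [0, 0, 0], "twist": 0, "hand": 0}])

```text
time: 25.45
tool_pos: [0.5795, 0.1485, 0.1586]
tool_rot: [0.0, 0.973, -0.23, 0.002]
contact_force: [4.5, -1.5, 2.3]
gripper_width: -0.002
grasp_force: 2.5
```

```bash
python3 -c "
from h import *
st(rd(3)); art(330,400,244,290,2)
"
```

```text
t 25.6 pos [579.47 148.66 158.87] F [ 4.7 -2.4  1.3] M [-0.44 -0.72  0.03] w 0.003
stand X,Y 61.6 -0.5 tip h 15.9 F 5.2 -0.0 1.3
244          ######+##++++++##+
246          +########+++++####
248           ################+
250           ################++oo              ooooooo
252           +##############+     ooo          ooooooo
254           +#############+          ooo     ++++++++
256           ++########++++               oooo++++++++
258           ++########+++                    ++++++++
260           ++########++                   oo++++++++
262           ++########+o oo               ooo++++++++o
264            ++######+       oo         ooooo++++++++++++
266             ++               +++o    o++oooooo+++++++++
268                         o+++++++++++++++++++oooooo++oo++
270                         ++++++++++++++++++++#++++++ooo++
272                         +++++++++++++++++++##+++++++++++
274                         +++++++++++++++++++++++++++++++#+
276                          ++++++++++++++++++++++++++++++#+
278                          +++++++++++++++++++++++++++++##+
280                                             +++        +
282 
284 
286 
288
```

Emit:
apply_moves(targets=[{"translation": [0.02, 0, 0], "twist": 0, "hand": 0}, {"translation": [0, 0, -0.15], "twist": 0, "hand": 0}, {"translation": [0, 0, -0.25], "twist": 0, "hand": 0}, {"translation": [0, 0, -0.05], "twist": 0, "hand": 0}, {"translation": [0, 0, 0], "twist": 0, "hand": 0}])

```text
time: 26.15
tool_pos: [0.5805, 0.1488, 0.2052]
tool_rot: [-0.001, 0.973, -0.229, 0.001]
contact_force: [-0.2, -0.2, -0.4]
gripper_width: -0.005
grasp_force: 0.0
```

```bash
python3 -c "
from h import *
st(rd(3)); art(330,400,236,270,1)
X=np.array([.895,-.446,0]);Z=np.array([0,0,1]);Y=np.array([.446,.895,0])
O=np.array([524.6,176.6,121])
for th in(.8,1,1.2,1.4):
    print(th,[proj('scene',(O+X*r*np.sin(th)+Z*(5+r*np.cos(th))+Y*y)/1000)[0].round(1).tolist() for r,y in((0,-20),(50,-20),(0,20),(50,20),(72,-10),(72,10))])
"
```

```text
t 26.3 pos [579.4  148.52 202.76] F [-0.  -0.6 -0.6] M [-0.01  0.    0.03] w -0.001
stand X,Y 61.6 -0.7 tip h 59.8 F 0.2 -0.5 -0.6
236           +##############+       ++
237           ++########+++   +
238           +++#######+
239           +++#######+
240           +++#######+
241           +++#######+
242           +++#######+
243           +++#######+
244           +++#######+
245           +++#######+
246            ++#######+
247            ++#######+
248            +++++++++
249               ++++++                        oooo
250                +++++      oo                ooooooo
251               o++++++o   oo o              oooooooo
252               +++++++++ooo     o           oooooooo
253              o+++++++++++       ooo        ++++ooo+
254              ++++++++++++         ooo      ++++++++
255               ++++++++++o            oo    ++++++++
256                 ++++++++               oo o++++++++
257                   +++++                  o+++++++++
258                      +o                   ++++++++
259                      o                    ++++++++
2
[... 290 characters left out ...]
                           ++o        ooooo++++++++++++
266                             +++o     o++ooooooo+++++oo+
267                          o++++++++ooo++++ooooooooo++oo++
268                         o++++++++++++++++++++ooooo++oo++
269                         +++++++++++++++++++++++++++oooo+
0.8 [[373.1, 259.2], [356.1, 247.0], [376.9, 271.6], [359.5, 259.3], [349.2, 244.5], [350.8, 250.6]]
1 [[373.1, 259.2], [352.9, 250.4], [376.9, 271.6], [356.3, 262.7], [344.6, 249.4], [346.2, 255.6]]
1.2 [[373.1, 259.2], [350.6, 254.1], [376.9, 271.6], [353.9, 266.5], [341.3, 254.8], [342.8, 261.0]]
1.4 [[373.1, 259.2], [349.2, 258.0], [376.9, 271.6], [352.5, 270.4], [339.3, 260.5], [340.8, 266.7]]
```

```bash
python3 -c "
from h import *
X=np.array([.895,-.446,0]);Z=np.array([0,0,1]);Y=np.array([.446,.895,0])
O=np.array([524.6,176.6,121])
P=lambda x,y,h: proj('scene',(O+X*x+Y*y+Z*h)/1000)[0]
print('tang end',P(43,-9,0),P(43,9,0),P(43,9,-22),'tab top',[P(x,y,45).round(1).tolist() for x in(-8,8) for y in(-7,7)],'fingertip now',[P(x,y,59.8).round(1).tolist() for x in(50.6,72.6) for y in(-14,14)])
from scipy.optimize import least_squares
obs=np.array([[357.5,250],[353.5,260.5],[345,250.5],[346,255.8]])
f=lambda v:(np.array([P(50*np.sin(v[0]),-20,5+50*np.cos(v[0])),P(50*np.sin(v[0]),20,5+50*np.cos(v[0])),P(72*np.sin(v[0]),-10,5+72*np.cos(v[0])),P(72*np.sin(v[0]),10,5+72*np.cos(v[0]))])+v[1:]-obs).ravel()
r=least_squares(f,[1,0,0]);print(r.x,r.fun.round(1))
"
```

```text
tang end [353.07656826 266.33076137] [354.55531291 271.92626607] [354.33564742 280.37901406] tab top [[379.1, 247.0], [380.5, 251.2], [371.1, 247.7], [372.5, 251.9]] fingertip now [[349.4, 241.4], [351.7, 249.9], [338.3, 242.3], [340.4, 250.8]]
[ 1.22587442  3.62437296 -5.52472094] [-3.5 -0.9  3.8  0.9 -0.4 -0.5  0.1  0.4]
```

```bash
python3 -c "
from h import *
a=grab_frame('scene')
cv2.imwrite('pics/p7.png',cv2.resize(a[225:285,335:415],(800,600),interpolation=cv2.INTER_CUBIC)[:,:,::-1])
"
```

```text
(no output)
```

View pics/p7.png

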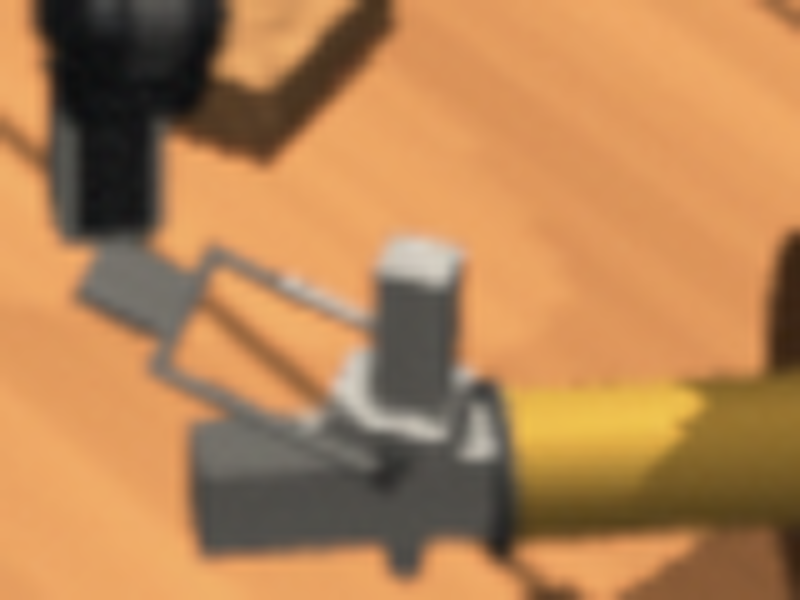

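The crop shows the pin home (tip at (405,570)) and the ring swung forward to about 1.2. The off-centre push has turned the pin about its own axis: the cross wire runs from (212,252) to (160,368), which isn't square to the tang. I'll fit that yaw, then regrip the tab and turn it back.

```bash
python3 -c "
from h import *
from scipy.optimize import least_squares
X=np.array([.895,-.446,0]);Y=np.array([.446,.895,0])
O=np.array([524.6,176.6,121])
def P(psi,x,y,h):
    c,s=np.cos(psi),np.sin(psi); return proj('scene',(O+X*(c*x-s*y)+Y*(s*x+c*y)+[0,0,h])/1000)[0]
px=lambda u,v:(335+u/10-.45,225+v/10-.45)
obs=np.array([px(212,252),px(160,368),px(78,292),px(115,240)])
def f(v):
    s,c=np.sin(v[1]),np.cos(v[1])
    return (np.array([P(v[0],r*s,y,5+r*c) for r,y in((50,-20),(50,20),(72,10),(72,-10))])-obs).ravel()
for g in(f,lambda v:(f(v).reshape(-1,2)+v[2:]).ravel()):
    r=least_squares(g,[-.4,1.1] if g is f else [-.4,1.1,0,0]);print(r.x,np.degrees(r.x[0]),r.fun.round(1))
r=r.x
tt=[px(378,268),px(400,236),px(465,250),px(455,285)]
for psi in(-.2,-.4,-.5,-.6): print(psi,[((P(psi,x,y,45)-[334.55,224.55])*10).round().tolist() for x,y in((8,-7),(-8,-7),(-8,7),(8,7))])
"
```

```text
[-0.58798017  1.39065935] -33.68878226208553 [ 1.   0.2 -1.9 -0.6 -1.4 -0.1 -0.9 -0.3]
[-0.45499474  1.24780907  1.12119104  1.07879706] -26.069278144154787 [ 0.7  0.2  0.2  0.1 -0.1  0.1 -0.8 -0.4]
-0.2 [[372.0, 226.0], [453.0, 229.0], [453.0, 272.0], [371.0, 269.0]]
-0.4 [[380.0, 222.0], [460.0, 235.0], [445.0, 276.0], [365.0, 263.0]]
-0.5 [[385.0, 220.0], [462.0, 238.0], [441.0, 278.0], [363.0, 260.0]]
-0.6 [[389.0, 219.0], [464.0, 241.0], [436.0, 279.0], [361.0, 257.0]]
```

Emit:
apply_moves(targets=[{"translation": [0, 0, -0.3], "twist": 0, "hand": 0}, {"translation": [-0.2, 0, -0.25], "twist": 0, "hand": 0.5}, {"translation": [-0.21, 0, 0], "twist": 0, "hand": 0.5}, {"translation": [-0.21, -0.005, 0], "twist": 0, "hand": 0.5}, {"translation": [0, 0, 0], "twist": 0.9, "hand": 0.5}, {"translation": [0, 0, 0], "twist": 0.9, "hand": 0.5}, {"translation": [0, 0, 0], "twist": 0.9, "hand": 0.5}, {"translation": [0, 0, 0], "twist": 0.9, "hand": 0.5}])

```text
time: 27.2
tool_pos: [0.5242, 0.1766, 0.2574]
tool_rot: [0.0, 0.916, -0.402, -0.001]
contact_force: [0.2, 0.2, 0.1]
gripper_width: 0.501
grasp_force: 0.0
```

Emit:
apply_moves(targets=[{"translation": [0, 0, 0], "twist": 0.9, "hand": 0.5}, {"translation": [0, 0, 0], "twist": 0, "hand": 0.5}, {"translation": [0, 0, 0], "twist": 0, "hand": 0.5}])

```text
time: 27.5
tool_pos: [0.5244, 0.1765, 0.2577]
tool_rot: [0.0, 0.898, -0.44, -0.0]
contact_force: [0.3, 0.8, 0.5]
gripper_width: 0.501
grasp_force: 0.0
```

```bash
python3 -c "
from h import *
st(rd(3)); need((524.2,176.9,165),-26.5-25.8)
"
```

```text
t 27.65 pos [524.55 176.53 258.01] F [ 0.3 -0.2 -0.3] M [-0.01  0.    0.  ] w 0.499
stand X,Y -0.0 -0.1 tip h 115.0 F 0.4 0.0 -0.3
t 27.65 pos [524.6 176.5 258.1] yaw -52.27 F [ 0.4  0.  -1.1] M [-0.02 -0.01 -0.02] w 0.499 g 0.0
shift mm [-0.5  0.1 93.1] twist 0.001 tilt 0.03
```

Emit:
apply_moves(targets=[{"translation": [-0.005, 0, 0.3], "twist": 0, "hand": 0.5}, {"translation": [0, 0, 0.3], "twist": 0, "hand": 0.5}, {"translation": [0, 0, 0.2], "twist": 0, "hand": 0.5}, {"translation": [0, 0, 0.12], "twist": 0, "hand": 0.5}, {"translation": [0, 0, 0], "twist": 0, "hand": 0.4}, {"translation": [0, 0, 0], "twist": 0, "hand": 0.25}, {"translation": [0, 0, 0], "twist": 0, "hand": 0.18}])

```text
time: 28.35
tool_pos: [0.5252, 0.177, 0.1681]
tool_rot: [-0.001, 0.898, -0.441, 0.001]
contact_force: [-0.9, -1.0, 0.5]
gripper_width: 0.176
grasp_force: 0.5
```

Emit:
apply_moves(targets=[{"translation": [0, 0, 0], "twist": 0, "hand": 0.12}, {"translation": [0, 0, 0], "twist": 0, "hand": 0}, {"translation": [0, 0, 0], "twist": 0, "hand": 0}])

```text
time: 28.65
tool_pos: [0.5251, 0.1769, 0.1681]
tool_rot: [-0.0, 0.898, -0.441, 0.001]
contact_force: [-3.2, -1.5, 5.4]
gripper_width: 0.145
grasp_force: 59.0
```

```bash
python3 -c "
from h import *
st(rd(3)); need((524.2,176.9,164),-26.5)
"
```

```text
t 28.8 pos [525.07 176.9  168.11] F [-2.6 -1.8  6. ] M [-0.32  0.47  0.03] w 0.147
stand X,Y 0.3 0.5 tip h 25.1 F -1.5 -2.8 6.0
t 28.8 pos [525.1 176.9 168.1] yaw -52.32 F [-2.2 -1.6  6.6] M [-0.33  0.47  0.04] w 0.147 g 59.0
shift mm [-0.5  0.7  4.1] twist -0.451 tilt 0.11
```

Emit:
apply_moves(targets=[{"translation": [0, 0, 0], "twist": -0.5, "hand": 0}, {"translation": [0, 0, 0], "twist": -0.8, "hand": 0}, {"translation": [0, 0, 0], "twist": -0.8, "hand": 0}, {"translation": [0, 0, 0], "twist": -0.8, "hand": 0}, {"translation": [0, 0, 0], "twist": -0.8, "hand": 0}, {"translation": [0, 0, 0], "twist": -0.8, "hand": 0}, {"translation": [0, 0, 0], "twist": 0, "hand": 0}])

```text
time: 29.5
tool_pos: [0.5257, 0.1767, 0.1681]
tool_rot: [-0.0, 0.973, -0.23, 0.002]
contact_force: [-1.0, -2.1, 5.2]
gripper_width: 0.146
grasp_force: 59.0
```

```bash
python3 -c "
from h import *
st(rd(3)); need((524.2,176.9,164),-26.5); art(330,400,236,285,1)
"
```

```text
t 29.65 pos [525.64 176.74 168.12] F [-0.2 -2.3  5.5] M [-0.45  0.04  0.03] w 0.145
stand X,Y 0.9 0.6 tip h 25.1 F 0.8 -2.2 5.5
t 29.65 pos [525.6 176.7 168.1] yaw -26.64 F [ 0.  -2.4  5.7] M [-0.45  0.07  0.07] w 0.145 g 59.0
shift mm [-1.4  0.5  4.1] twist -0.002 tilt 0.2
236                                   +    #########++#+++++###+
237                                        #########+++++++++###
238                                        +##########++++++####
239                                         +##########+++++####
240                                         ++##################
241                                         ++#################+
242                                         +##################
243                                         +#################+
244                                         +#################
245                                         +#################
246                                         #################+
247                                         #################
248                                         ############
[... 1273 characters left out ...]
+++++++#+++++++++
271                         +++++++++++++++++++++++#+++++++++
272                         +++++++++++++++++++++++##++++++#+
273                         +++++++++++++++++++++++##++++++#+
274                         +++++++++++++++++++++++#+++++++#+
275                         +++++++++++++++++++++++++++++++#+
276                          +++++++++++++++++++++++++++++##+
277                          +++++++++++++++++++++++++++++###
278                          +++++++++++++++++++++++++++++##+
279                          +++++++++++++     +++        ##
280                                            +++         +
281                                            +++
282 
283 
284
```

Emit:
apply_moves(targets=[{"translation": [0, 0, 0], "twist": 0, "hand": 0.2}, {"translation": [0, 0, 0], "twist": 0, "hand": 0.4}, {"translation": [0, 0, 0], "twist": 0, "hand": 0.4}, {"translation": [0, 0, -0.1], "twist": 0, "hand": 0.4}, {"translation": [0, 0, -0.35], "twist": 0, "hand": 0.4}, {"translation": [0, 0, -0.2], "twist": 0, "hand": 0}, {"translation": [0.28, 0.005, 0], "twist": 0, "hand": 0}, {"translation": [0.28, 0, 0], "twist": 0, "hand": 0}])

```text
time: 30.5
tool_pos: [0.5754, 0.1518, 0.2338]
tool_rot: [-0.001, 0.973, -0.229, 0.002]
contact_force: [-0.5, 0.9, 0.1]
gripper_width: 0.001
grasp_force: 0.0
```

Emit:
apply_moves(targets=[{"translation": [0, 0, 0], "twist": 0, "hand": 0}, {"translation": [0, 0, 0], "twist": 0, "hand": 0}])

```text
time: 30.7
tool_pos: [0.5743, 0.1514, 0.2316]
tool_rot: [-0.0, 0.973, -0.23, -0.0]
contact_force: [-0.5, 0.5, -0.4]
gripper_width: -0.003
grasp_force: 0.0
```

```bash
python3 -c "
from h import *
from scipy.optimize import least_squares
m=rd(3);st(m)
T=np.array([524.6,176.6])+58*np.array([.895,-.446]);need((*T,178),-26.5); art(330,400,240,285,1)
"
```

```text
t 30.85 pos [573.64 151.83 231.35] F [-0.3  0.2 -0.2] M [ 0.02 -0.01 -0.  ] w -0.004
stand X,Y 54.9 -0.3 tip h 88.3 F -0.3 0.0 -0.2
t 30.85 pos [573.5 151.9 231.3] yaw -26.5 F [-0.1  0.4 -0.5] M [ 0.02 -0.02  0.05] w -0.004 g 0.0
shift mm [ 3.3 -0.3 53.3] twist -0.0 tilt 0.03
240 
241 
242 
243 
244 
245 
246 
247 
248 
249                                               ooo
250                                           ooooooo
251                                           oooooooo
252                                           ++oooooo
253                                           ++++oo++
254                                           ++++++++
255                                           ++++++++
256                                           ++++++++
257                     o+ooooo+              ++++++++
258                     ++     o++ooo         ++++++++
259            o+++++oo++o         ++oooooo   ++++++++
260             +++++++++o                 oo+++++++++
261             ++++++++++                   +++++++++
262             ++++++++++                oooo++++++++
263       
[... 498 characters left out ...]
   +++++++++++++++++++++++#++++++++
272                         +++++++++++++++++++++++##+++++++
273                         +++++++++++++++++++++++##++++++#+
274                         +++++++++++++++++++++++#++++++##+
275                         +++++++++++++++++++++++++++++++#+
276                          +++++++++++++++++++++++++++++##+
277                          +++++++++++++++++++++++++++++###
278                          +++++++++++++++++++++++++++++##+
279                          +++++++++++++     ++++       ##
280                                            +++         +
281                                            +++
282                                             +
283 
284
```

Emit:
apply_moves(targets=[{"translation": [0.035, 0, 0.2], "twist": 0, "hand": 0}, {"translation": [0, 0, 0.25], "twist": 0, "hand": 0}, {"translation": [0, 0, 0.15], "twist": 0, "hand": 0}, {"translation": [0, 0, 0.06], "twist": 0, "hand": 0}, {"translation": [0, 0, 0.06], "twist": 0, "hand": 0}, {"translation": [0, 0, 0.06], "twist": 0, "hand": 0}, {"translation": [0, 0, 0.06], "twist": 0, "hand": 0}, {"translation": [0, 0, 0], "twist": 0, "hand": 0}])

```text
time: 31.7
tool_pos: [0.5772, 0.1499, 0.1469]
tool_rot: [0.0, 0.973, -0.23, -0.0]
contact_force: [0.1, 0.5, -0.1]
gripper_width: -0.001
grasp_force: 0.0
```

```bash
python3 -c "
from h import *
m=rd(3);st(m); art(330,400,250,290,2)
"
```

```text
t 31.85 pos [577.51 149.93 147.58] F [-0.1 -0.1  0.3] M [-0.01 -0.01 -0.02] w -0.0
stand X,Y 59.3 -0.3 tip h 4.6 F 0.0 -0.2 0.3
250           +#####+##+++++####              ooooooo
252            ################+              oooooooo
254            ################               ++++++++
256            +##############                ++++++++
258            +############+                 ++++++++
260            ++########+                   o++++++++
262            +++#######+      oooooooooooooo++++++++
264            ++########+               +oooo++++++++   ++
266            ++########+              o+++ooo+++++++oooo+
268           o++########+  o+++++++++++++++++++oooooo+ooo++
270           +++++++++++   +++++++++++++++++++++++++++ooo++
272            ++++++++++o  +++++++++++++++++++++++#++++++++
274            o++++     +o +++++++++++++++++++++++++++++++#+
276                       oo+++++++++++++++++++++++++++++++#+
278                          +++++++++++++++++++++++++++++##+
280                                            +++         +
282                                             +
284 
286 
288
```

Emit:
apply_moves(targets=[{"translation": [0, 0, 0.04], "twist": 0, "hand": 0}, {"translation": [0, 0, 0.04], "twist": 0, "hand": 0}, {"translation": [0, 0, 0.04], "twist": 0, "hand": 0}, {"translation": [0, 0, 0.03], "twist": 0, "hand": 0}, {"translation": [0, 0, 0.02], "twist": 0, "hand": 0}, {"translation": [0, 0, 0], "twist": 0, "hand": 0}])

```text
time: 32.5
tool_pos: [0.5771, 0.1498, 0.1298]
tool_rot: [0.0, 0.973, -0.23, -0.0]
contact_force: [0.5, -0.6, 0.3]
gripper_width: 0.002
grasp_force: 0.0
```

```bash
python3 -c "
from h import *
m=rd(3);st(m); art(330,400,256,292,2)
"
```

```text
t 32.65 pos [577.39 149.91 130.33] F [0.1 0.1 0.1] M [ 0.03 -0.02 -0.03] w -0.004
stand X,Y 59.1 -0.3 tip h -12.7 F 0.0 0.1 0.1
256           ######++++++++###+              ++++++++
258            ########+++++####              ++++++++
260            ################               ++++++++
262            ###############           ooooo++++++++
264            +#############       oooo++oooo++++++++   ++
266            +#########++ +   oo+++o  o+++ooo+++++++oooo+
268            ++########+oo++++++++++++++++++++oooooooooo++
270            ++########+  +++++++++++++++++++++++++++ooo++
272            ++########+  +++++++++++++++++++++++##+++++++
274            ++########+o +++++++++++++++++++++++++++++++#+
276             ++######+++++++++++++++++++++++++++++++++++#+
278              +++++++++++++++++++++++++++++++++++++++++##+
280              o+++++++  ++++++o             +++         +
282               ++        o                   +
284 
286 
288 
290
```

Not yet at the tang's end face. I'll press on in small steps.

Emit:
apply_moves(targets=[{"translation": [0, 0, 0.02], "twist": 0, "hand": 0}, {"translation": [0, 0, 0.02], "twist": 0, "hand": 0}, {"translation": [0, 0, 0.015], "twist": 0, "hand": 0}, {"translation": [0, 0, 0], "twist": 0, "hand": 0}])

```text
time: 33.1
tool_pos: [0.5772, 0.1499, 0.1246]
tool_rot: [0.0, 0.973, -0.23, -0.0]
contact_force: [0.5, -0.0, 0.7]
gripper_width: -0.001
grasp_force: 0.0
```

```bash
python3 -c "
from h import *
m=rd(3);st(m)
"
```

```text
t 33.25 pos [577.34 149.89 124.79] F [ 0.  -0.   0.7] M [-0.    0.01  0.03] w 0.002
stand X,Y 59.1 -0.4 tip h -18.2 F 0.0 -0.0 0.7
```

Emit:
apply_moves(targets=[{"translation": [0, 0, 0.015], "twist": 0, "hand": 0}, {"translation": [0, 0, 0.015], "twist": 0, "hand": 0}, {"translation": [0, 0, 0], "twist": 0, "hand": 0}])

```text
time: 33.55
tool_pos: [0.5777, 0.1499, 0.1222]
tool_rot: [-0.0, 0.973, -0.23, 0.0]
contact_force: [0.7, -0.3, 2.0]
gripper_width: -0.003
grasp_force: 0.8
```

```bash
python3 -c "
from h import *
m=rd(3);st(m)
"
```

```text
t 33.7 pos [577.65 149.94 122.17] F [0.4 0.1 2.1] M [ 0.01 -0.02  0.01] w 0.002
stand X,Y 59.4 -0.2 tip h -20.8 F 0.3 0.3 2.1
```

Emit:
apply_moves(targets=[{"translation": [0, 0, 0.015], "twist": 0, "hand": 0}, {"translation": [0, 0, 0.015], "twist": 0, "hand": 0}, {"translation": [0, 0, 0], "twist": 0, "hand": 0}])

```text
time: 34.0
tool_pos: [0.5775, 0.15, 0.1188]
tool_rot: [-0.0, 0.973, -0.23, 0.0]
contact_force: [-0.3, 0.4, 1.8]
gripper_width: 0.001
grasp_force: 1.0
```

```bash
python3 -c "
from h import *
m=rd(3);st(m)
"
```

```text
t 34.15 pos [577.42 149.99 118.77] F [-0.4  1.   2.1] M [ 0.13 -0.06  0.  ] w 0.003
stand X,Y 59.1 -0.3 tip h -24.2 F -0.8 0.8 2.1
```

Emit:
apply_moves(targets=[{"translation": [0, 0, 0.015], "twist": 0, "hand": 0}, {"translation": [0, 0, 0.015], "twist": 0, "hand": 0}, {"translation": [0, 0, 0], "twist": 0, "hand": 0}])

```text
time: 34.45
tool_pos: [0.5767, 0.1498, 0.1148]
tool_rot: [0.0, 0.973, -0.23, -0.001]
contact_force: [0.0, 0.4, -0.4]
gripper_width: 0.001
grasp_force: 0.0
```

```bash
python3 -c "
from h import *
m=rd(3);st(m); art(330,400,256,298,2)
"
```

```text
t 34.6 pos [576.92 149.79 115.2 ] F [ 0.2  0.1 -0.2] M [ 0.01  0.   -0.  ] w 0.001
stand X,Y 58.8 -0.7 tip h -27.8 F 0.1 0.2 -0.2
256          +########+++++###                ++++++++
258          +########+++++##+                ++++++++
260           #########+++++++                ++++++++
262           #########+++++###           oooo++++++++
264            ########+++++###+        o+oooo+++++++o   ++
266            ################+      oo++++ooo+++++++oooo+
268            +###############+++++++++++++++++oooooooooo++
270            +##############+++++++++++++++++++++++++ooo++
272            +##########++#+++++++++++++++++++++###+++++++
274            +++#######+o++++++++++++++++++++++++++++++++#+
276            +++#######+  +++++++++++++++++++++++++++++++#+
278            +++#######+++++++++++++++++++++++++++++++++##+
280             ++#######++++++      +++       +++         +
282             +++####+++++++      o           +
284                  +++++++  oo o
286                  ++++
288 
290 
292                                                                   ++++
294                                                         ++++++++++++++
296                                                         ++++++++++++++
```

Emit:
apply_moves(targets=[{"translation": [0, 0, 0.015], "twist": 0, "hand": 0}, {"translation": [0, 0, 0.015], "twist": 0, "hand": 0}, {"translation": [0, 0, 0], "twist": 0, "hand": 0}])

```text
time: 34.95
tool_pos: [0.5772, 0.1499, 0.1126]
tool_rot: [0.0, 0.973, -0.23, -0.0]
contact_force: [-0.5, 0.4, -0.1]
gripper_width: -0.0
grasp_force: 0.0
```

```bash
python3 -c "
from h import *
m=rd(3);st(m)
"
```

```text
t 35.1 pos [577.33 149.89 112.79] F [ 0.2 -0.1  0.5] M [0.01 0.   0.01] w -0.001
stand X,Y 59.1 -0.4 tip h -30.2 F 0.2 -0.0 0.5
```

Emit:
apply_moves(targets=[{"translation": [0, 0, 0.02], "twist": 0, "hand": 0}, {"translation": [0, 0, 0.01], "twist": 0, "hand": 0}, {"translation": [0, 0, 0], "twist": 0, "hand": 0}, {"translation": [0.05, 0, -0.1], "twist": 0, "hand": 0}, {"translation": [0, 0, -0.35], "twist": 0, "hand": 0}, {"translation": [0, 0, -0.45], "twist": 0, "hand": 0}, {"translation": [0, 0, -0.3], "twist": 0, "hand": 0}, {"translation": [0, 0, 0], "twist": 0, "hand": 0}])

```text
time: 35.9
tool_pos: [0.5853, 0.1479, 0.238]
tool_rot: [-0.002, 0.973, -0.23, 0.006]
contact_force: [-0.1, 0.3, 1.1]
gripper_width: -0.0
grasp_force: 0.0
```

```bash
python3 -c "
from h import *
m=rd(3);st(m); art(335,395,246,296,1)
X=np.array([.895,-.446,0]);Y=np.array([.446,.895,0]);O=np.array([524.6,176.6,121])
for th in(1.8,2.0,2.1,2.2,2.3,2.4):
    print(th,[(proj('scene',(O+X*r*np.sin(th)+Y*y+[0,0,5+r*np.cos(th)])/1000)[0]+[1.1,0]).round(1).tolist() for r,y in((50,-20),(50,20),(72,-10),(72,10))])
"
```

```text
t 36.05 pos [582.78 147.62 231.95] F [ 0.1 -0.  -0.6] M [0.01 0.02 0.02] w 0.002
stand X,Y 65.0 0.0 tip h 89.0 F 0.1 0.0 -0.6
246 
247 
248 
249                                           oo
250                                      ooooooo
251                                      oooooooo
252                                      oooooooo
253                                      +ooooo++
254                                      ++++++++
255                                      ++++++++
256                                      ++++++++
257                                      ++++++++
258                                      ++++++++
259                                      ++++++++
260                                      ++++++++
261                                     +++++++++
262                                 ooooo++++++++
263                                 ooooo+++++++o   +
264                                +ooooo++++++++   ++
265                               ooooooo++++++++o o++
266                              ooo+ooooo+++++++oooo+
267                     oo+++++++ooo++oooo
[... 933 characters left out ...]

286              +++++    o+
287              o+++
288               +
289 
290 
291 
292 
293                                                     ++++++++
294                                                    +++++++++
295                                                    +++++++++
1.8 [[350.5, 265.7], [353.7, 278.1], [340.8, 271.5], [342.2, 277.8]]
2.0 [[352.0, 269.1], [355.2, 281.6], [343.0, 276.5], [344.5, 282.8]]
2.1 [[353.0, 270.7], [356.3, 283.2], [344.6, 278.8], [346.1, 285.1]]
2.2 [[354.3, 272.2], [357.6, 284.7], [346.4, 280.9], [348.0, 287.2]]
2.3 [[355.8, 273.5], [359.1, 286.0], [348.6, 282.7], [350.1, 289.1]]
2.4 [[357.4, 274.7], [360.8, 287.2], [351.0, 284.4], [352.5, 290.7]]
```

```bash
python3 - <<'E'
from h import *
from scipy.optimize import minimize
X=np.array([.895,-.446,0]);Y=np.array([.446,.895,0]);O=np.array([524.6,176.6,121.])
a=np.mean([grab_frame('scene').astype(float) for i in range(6)],0)
sat=a.max(2)-a.min(2); x0,x1,y0,y1=336,375,262,292; S=8
g=1/(1+np.exp((sat-55)/12.))[y0:y1,x0:x1]
def hull(m,P):
    q=((proj('scene',P/1000)-[x0-.5,y0-.5])*S*16).astype(np.int32); cv2.fillConvexPoly(m,cv2.convexHull(q),1.0,shift=4)
def box(o,ex,ey,ez,xs,ys,zs): return np.array([o+ex*x+ey*y+ez*z for x in xs for y in ys for z in zs])
def model(th,psi,dx,dy):
    m=np.zeros(((y1-y0)*S,(x1-x0)*S),np.float32)
    hull(m,box(O,X,Y,np.array([0,0,1.]),(-30,43),(-9,9),(-22,0)))
    ex=X*np.cos(psi)+Y*np.sin(psi);ey=Y*np.cos(psi)-X*np.sin(psi);z=np.array([0,0,1.])
    r=ex*np.sin(th)+z*np.cos(th);n=ex*np.cos(th)-z*np.sin(th);h=O+5*z
    hull(m,box(O,ex,ey,z,(-10,16),(-12,12),(0,10)))
    hull(m,box(O,ex,ey,z,(-8,8),(-7,7),(10,45)));hull(m,box(O,ex,ey,z,(-4,4),(-4,4),(-36,0)))
    for y in(-20,20): hull(m,box(h,r,ey,n,(0,50),(y-1.8,y+1.8),(-1.8,1.8)))
    hull(m,box(h,r,ey,n,(48.2,51.8),(-20,20),(-1.8,1.8)))
    hull(m,box(h,r,ey,n,(50,72),(-10,10),(-2.5,2.5)))
    m=cv2.warpAffine(m,np.float32([[1,0,dx*S],[0,1,dy*S]]),m.shape[::-1])
    return cv2.GaussianBlur(cv2.resize(m,(x1-x0,y1-y0),interpolation=cv2.INTER_AREA),(0,0),.6)
c=lambda v:((model(*v)-g)[:,:38]**2).sum()
for th0 in(2.0,2.15,2.3,2.45):
    r=min((minimize(c,[th0,p,1,0],method='Nelder-Mead',options=dict(initial_simplex=np.array([[th0,p,1,0]]+[[th0+.1,p,1,0],[th0,p+.1,1,0],[th0,p,2,0],[th0,p,1,1]]))) for p in(-.2,0,.2)),key=lambda r:r.fun)
    print(th0,r.x.round(3),round(r.fun,2))
for th in(2.0,2.1,2.15,2.2,2.25,2.3,2.4):
    r=min((minimize(lambda v:c([th,*v]),[p,.5,.5],method='Nelder-Mead') for p in(-.1,.1)),key=lambda r:r.fun);print(th,r.x.round(2),round(r.fun,2))
E
```

```text
Traceback (most recent call last):
  File "h.py", line 7, in proj
    K,D,T=cal(n); P=np.atleast_2d(P).astype(float); q=(P-T[:3,3])@T[:3,:3]; q=q*[1,-1,-1]
          ~~~^^^
  File "h.py", line 5, in cal
    c=get_calibration(n); return np.array(c["camera_matrix"],float),np.array(c["D"],float),np.array(c["pose"],float)
ValueError: time passes only in moves, steps and waits
```

Too many calibration calls; I'll cache them and use a coarse grid instead.

```bash
sed -i 's/^def cal(n)/import functools\n@functools.cache\ndef cal(n)/' h.py; timeout 300 python3 - <<'E'
from h import *
from scipy.optimize import minimize
X=np.array([.895,-.446,0]);Y=np.array([.446,.895,0]);O=np.array([524.6,176.6,121.])
a=np.mean([grab_frame('scene').astype(float) for i in range(4)],0)
sat=a.max(2)-a.min(2); x0,x1,y0,y1=336,375,262,292; S=8
g=1/(1+np.exp((sat-55)/12.))[y0:y1,x0:x1]
def hull(m,P):
    q=((proj('scene',P/1000)-[x0-.5,y0-.5])*S*16).astype(np.int32); cv2.fillConvexPoly(m,cv2.convexHull(q),1.0,shift=4)
def box(o,ex,ey,ez,xs,ys,zs): return np.array([o+ex*x+ey*y+ez*z for x in xs for y in ys for z in zs])
z=np.array([0,0,1.])
def model(th,psi,dx,dy):
    m=np.zeros(((y1-y0)*S,(x1-x0)*S),np.float32)
    ex=X*np.cos(psi)+Y*np.sin(psi);ey=Y*np.cos(psi)-X*np.sin(psi)
    r=ex*np.sin(th)+z*np.cos(th);n=ex*np.cos(th)-z*np.sin(th);h=O+5*z
    hull(m,box(O,X,Y,z,(-30,43),(-9,9),(-22,0)));hull(m,box(O,ex,ey,z,(-10,16),(-12,12),(0,10)))
    hull(m,box(O,ex,ey,z,(-8,8),(-7,7),(10,45)));hull(m,box(O,ex,ey,z,(-4,4),(-4,4),(-36,0)))
    for y in(-20,20): hull(m,box(h,r,ey,n,(0,50),(y-1.8,y+1.8),(-1.8,1.8)))
    hull(m,box(h,r,ey,n,(48.2,51.8),(-20,20),(-1.8,1.8)));hull(m,box(h,r,ey,n,(50,72),(-10,10),(-2.5,2.5)))
    m=cv2.warpAffine(m,np.float32([[1,0,dx*S],[0,1,dy*S]]),m.shape[::-1])
    return cv2.GaussianBlur(cv2.resize(m,(x1-x0,y1-y0),interpolation=cv2.INTER_AREA),(0,0),.6)
c=lambda v:((model(*v)-g)**2).sum()
for th in(2.0,2.1,2.15,2.2,2.25,2.3,2.4):
    r=min((minimize(lambda v:c([th,*v]),[p,.5,.5],method='Nelder-Mead',options=dict(maxfev=120,initial_simplex=[[p,.5,.5],[p+.1,.5,.5],[p,1.2,.5],[p,.5,1.2]])) for p in(-.15,.1)),key=lambda r:r.fun);print(th,r.x.round(2),round(r.fun,2))
E
```

```text
2.0 [0.24 2.06 0.21] 55.16
2.1 [0.15 1.57 0.17] 42.25
2.15 [0.09 1.39 0.24] 34.5
2.2 [0.05 1.01 0.24] 27.23
2.25 [-0.    0.62  0.22] 21.89
2.3 [-0.06  0.34  0.22] 21.34
2.4 [-0.19 -0.16  0.08] 38.69
```

The fit gives the ring at about 2.27 rad, with the pin square to the tang within about 2°. The ring is locked, the arm is clear and the force is zero, so I'm handing in.

```bash
python3 -c "
from h import *
st(rd(1)); print(job_done())"
```

```text
t 36.65 pos [581.88 147.66 229.84] F [-1.1 -0.6 -0.6] M [-0.02  0.04 -0.09] w -0.002
stand X,Y 64.2 -0.4 tip h 86.8 F -0.8 -1.0 -0.6
the job is handed in; nothing more can be done
None
```

The linchpin is fully home in the tang and its ring is snapped under the spindle's free end (about 2.27 rad by image fit); an off-centre push briefly peaked near 26 N and twisted the pin, which I turned back, then handed in at 36.7 s with the arm clear.

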